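Load and clamp a part on the measuring fixture with the drives switched off

TASK

The measuring machine's drives are live: switch them off at the red isolator handle on the console before working at the fixture. Then take the aluminium bearing block from the blue tray, set it gently on the fixture's three rests, square and up against all three locating pins, and press the red handle of the toggle clamp right down until it locks with the spindle on the block. Finally switch the drives back on, leaving the emergency stop unpressed and everything else where it stands.

Things in the scene. Friction and masses are not known exactly. Their poses are not given: they have to be found in the camera images.
- console: fixed grey operator's box, 200 (its x) x 120 (its y) x 75 mm high; origin at the centre of its underside, z up. On its flat top, on the middle line: the isolator at x = +52 mm (on a yellow 66 mm square plate), three small lamps (to 14 mm above the top) at x = -5, the emergency stop at x = -62. It stands left or right of the fixture, the tray on the other side
- isolator (a joint): angle of the red isolator handle: 0 = on, 1.571 = off; off is a quarter turn anticlockwise from on, seen from above. It starts on. A sprung detent pulls it to whichever end is nearer (0.15 N m at the ends, none at the middle), so past halfway it goes home by itself when let go
- isolator_grip (a point): point on the isolator's vertical turning axis in the handle's grip bar, 109 mm above the table. The bar is 58 mm long (point x axis, turns with the handle; when on it lies along the console's x, when off across it), 14 mm thick (point y), from 87 to 117 mm above the table; under it a round red boss 50 mm across, its top at 87 mm
- estop (a joint): travel of the red mushroom emergency-stop button: 0 = up, 0.006 = fully pressed. Not to be pressed
- estop_top (a point): top centre of the emergency-stop button (38 mm across, on a yellow 54 mm collar), 93 mm above the table
- tray: fixed blue open tray, 230 (its x) x 180 (its y) x 30 mm high, walls and floor 4 mm; origin at the centre of its underside. Holds the block in its +x half, the hub and the bush in its -x half
- block: aluminium bearing block to be loaded, 0.42 kg (+-20 %): flange 60 (x) x 100 (y) x 16 mm, and on its middle a boss 44 (x) x 40 (y) mm rising to 52 mm above the underside, with a dark bore in its two x faces; origin at the centre of the underside, z up. The same turned by half a turn. Grip it by the boss, across x, fingertips just above the flange
- fixture: fixed steel plate 160 (its x) x 280 (its y) x 20 mm with locators and clamp; origin under its centre. Upright 10 mm pins, tops 44 mm above the table: two at (x, y) = (35, 35) and (35, 105) mm for the block's long side, one at (0, 125) for its end. Rests 16 mm across at (-18, 29), (18, 29), (0, 106), tops 32 mm above the table. Clamp on x = 0, y = -114 to -28, handle towards -y, arm towards +y
- seat (a point): where the block's origin lies when it is home: on the rests and touching all three pins, the block's y along the fixture's y; 32 mm above the table at fixture (0, 70) mm. Axes as the fixture's: the two side pins are towards +x, the end pin towards +y, so slide the block that way
- clamp (a joint): angle of the toggle clamp's red handle: 0 = fully open (handle 1.15 rad above level, clamp arm raised, spindle above and clear of the block's way in), 1.15 = pressed right down to its stop, handle level, locked over centre. It starts open, 0 to 0.04. It stays where it is left; with the block in place it stiffens near 0.85 (4 to 9 N at the grip), passes centre near 1.04 and then holds by itself
- clamp_grip (a point): point on the axis of the red clamp handle grip, 85 mm from its pivot. The grip is a round bar 19 mm thick, from 43 to 121 mm from the pivot. It moves in the fixture's y-z plane; open, its end stands 200 mm above the table, so pass over it higher than that or round it
- clamp_pivot (a point): centre of the hinge of the clamp handle, axis along the fixture's x, 82 mm above the table, at fixture (0, -88) mm; axes as the fixture's. With the clamp at angle q the handle points from here along (-y cos(1.15 - q), +z sin(1.15 - q))
- spindle: black rubber foot, 15 mm across, sprung (8 N/mm), at the end of the clamp arm; origin at the centre of its lower face. When locked it presses with about 7 N on the middle of the block's flange, 39 mm from the block's centre, 11 mm from its -y end when home
- ref_ball: calibration ball: white ball 25 mm across on a steel stem and round foot 34 mm across, 83 mm tall, standing loose on the fixture plate at about fixture (-56, -5) mm; leave it; origin under its foot
- hub: round steel hub with studs, 70 mm across, 40 mm tall, in the tray; leave it; origin under its centre
- bush: brass flanged bush, 44 mm across, 26 mm tall, in the tray; leave it; origin under its centre
- gauge_case: wooden gauge-block case 85 x 150 x 34 mm beyond the fixture; leave it; origin under its centre
- caliper: digital caliper, 230 mm long (its y), lying beyond the fixture; leave it; origin under its beam's middle
- cleaner: white bottle 54 mm across, 140 mm tall, beyond the fixture; leave it; origin under its centre
- driver: screwdriver lying between the arm and the fixture; leave it

How it is judged:
By the outcome, as a careful person would: the job done as asked, in the order asked, and still so for the second after the job is handed in, with the robot touching nothing.
It also fails if it takes over 72 s, if anything falls off the work surface, if the arm or the gripper's body presses on something with over 40 N, if the wrist force passes 120 N, or if a joint passes its speed limit or range.

ROBOT

A 6-joint arm with a two-finger parallel gripper is mounted at the origin on the work surface. World frame = base frame: x ahead of the robot, y to its left, z up, the work surface at z = 0. Lengths are in mm, angles in rad, forces in N, time in s.
With the tool pointing down it reaches from about 400 to 925 mm from the base axis. Payload 12.5 kg.
Tool frame: the origin (TCP) lies at the very end of the fingers, on their centre line; the grasp point (between the pads) lies 19 mm behind it (env.grip_point_offset is the distance from the TCP to the grasp point, in mm); z points along the fingers, y is the direction in which the jaws open and shut (so a half turn about z gives the same grasp; the last joint's range is limited). The gripper opens to 95 mm and grips with 3 to 60 N. Pads are 20 mm wide; open, the fingers measure 119 mm over their backs; the gripper's body (75 mm by 180 mm) begins 59 mm behind the grasp point.
Start: joints at [-1.409, 0.491, 1.559, -0, 1.092, -0.106], TCP at [165.404, -602.734, 214.661] pointing down, gripper open.
Joint ranges: [-3.1, 3.1], [-0.84, 2.19], [0.05, 2.79], [-1.13, 4.28], [0.06, 2.93], [-2.69, 2.69]. Speed limits (rad/s): [2.22, 2.22, 2.79, 3.14, 3.14, 3.14].

INTERFACE

Orientations are given as [roll, pitch, yaw] about the fixed x, y, z axes, in that order (R = Rz(yaw) Ry(pitch) Rx(roll)).
In Python, from cell import env gives the robot as it stands.
- The arm moves only by the tool drive_tool, never from a script. Its argument "commands" is a list of rows, each an object of numbers: "dx", "dy", "dz": the shift along the world's x, y, z in mm; "yaw": the turn about the world's z in degrees. In form: [{"dx": .., "dy": .., "dz": .., "yaw": ..}, ...]. A call has 1 to 5 rows; each row shifts and turns the commanded pose from where the row before left it; what a row does not reach is not made up. A row lasts 1/12 s, in which the tool goes at most 41.7 mm and 7.16 degrees, less where a joint would pass 70% of its speed; a pose out of reach is approached as far as the arm can. A call with a gripper value outside its range is refused whole. "grip" is the opening, from 0 (shut) to 1 (fully open), set as the call begins (left out, the last holds). The fingers move at their own pace and stop on an object; the grip force is fixed at half the most. Time passes only in rows, so rows that do not move let the fingers close. It gives the time, the measured TCP pose, the force and the opening at its end, in the units of the state.
- env.state(): the state, without advancing time (a new reading comes with each control period).
- env.read_camera(name): name is "side" or "top"; returns the picture (400x640x3 uint8, red, green, blue); there is no depth.
- env.calibration(name): a dict with "intrinsics" (3x3 intrinsics, pixels), "dist_coeffs" ([k1, k2, p1, p2, k3] as OpenCV has them; the pictures are not rectified), "rvec" (rotation vector, rad) and "tvec" (3), from world to camera coordinates, as OpenCV has them. Camera axes: x right, y down, z forward; pixel columns grow to the right and rows downward; lengths in mm; the calibration is good to about 2 mm. A picture is of the moment at which its call begins. calibration takes no time and is no camera call.
- env.job_done(): hands the job in, once; it reports no verdict.
Trained networks look in the newest picture that a camera, given by its name, has taken for a name from the list of things; names that differ only in an ending like _2 or _b are one class to them, and where a whole thing is asked for, a point or a joint stands for the part that bears it (a point fixed in the world has none). Each returns a list of dicts, best first, with "conf" (0 to 1); they miss things now and then, are a little off and sometimes report something else, mostly with a low value. They report only what shows in the picture. A call takes as long as a camera call.
- env.trace(query, camera): "pixels" (400x640 bool, what is visible of it) and "pixel" ([column, row] in pixels, amid what is visible of it).
- env.place_of(query, camera): "pixel" ([column, row] in pixels: a listed point, or the origin of a listed thing).
The state is a dict: "t": time; "joints": joint angles; "qvel": joint speeds; "tau": joint torques, N m; "eef_pos": TCP position; "tcp_rot": TCP orientation; "ft_force": force on the tool from outside, world axes, zero at the start; "moment": the same for the moment, N m; "opening": opening from 0.0 (shut) to 1.0 (fully open).
Only numpy, scipy, OpenCV 4.12 (cv2) and the standard library are available. Lean on these libraries where they do the work, as an engineer would, in place of code of your own. Each camera call takes 0.05 s, during which the arm holds its last target.

## Working session

There is one attempt and no reset: what is moved stays moved. The work goes in short steps, Python scripts to look and compute and a tool call to move; the robot and the scene stay as the last step left them, time stands still between calls to the robot, and variables do not carry over. Pictures are saved under pics/ and viewed, and the job is handed in when it is done.

Besides the shell and the picture viewer there is one more tool, called after "Call:" in YAML: its name, and indented under it one key for each argument. drive_tool: Moves the arm, as the interface text tells. Its arguments: {"type":"object","properties":{"commands":{"type":"array"},"grip":{"type":"number"}},"required":["commands"]}

```bash
ls; mkdir -p pics
cat > h.py <<'E'
import numpy as np, cv2
from cell import env
def snap(cam,fn):
    im=env.read_camera(cam); cv2.imwrite('pics/'+fn,im[:,:,::-1].copy()); return im
def ray(cam,px):
    c=env.calibration(cam);K=np.array(c['intrinsics'],float);d=np.array(c['dist_coeffs'],float)
    R,_=cv2.Rodrigues(np.array(c['rvec'],float));t=np.array(c['tvec'],float).reshape(3)
    u=cv2.undistortPoints(np.array([[px]],float),K,d)[0,0]
    return -R.T@t, R.T@np.array([u[0],u[1],1.])
def atz(cam,px,z):
    o,v=ray(cam,px); return (o+v*(z-o[2])/v[2])
def proj(cam,P):
    c=env.calibration(cam)
    return cv2.projectPoints(np.array(P,float).reshape(-1,1,3),np.array(c['rvec'],float),np.array(c['tvec'],float),np.array(c['intrinsics'],float),np.array(c['dist_coeffs'],float))[0][:,0]
E
python3 - <<'E'
from h import *
np.set_printoptions(precision=1,suppress=True)
for c in('top','side'):
    snap(c,c+'0.png')
    print(c,'cam at',ray(c,(320,200))[0])
    for n in ['console','isolator_grip','estop_top','tray','block','fixture','seat','clamp_grip','clamp_pivot','spindle','ref_ball','hub']:
        r=env.place_of(n,c); print(n,[(np.round(x['pixel'],1),round(x['conf'],2)) for x in r[:2]])
print(env.state())
E
```

```text
pics
top cam at [ 360.1    1.7 1257.8]
console [(array([200.6, 252. ]), 0.98), (array([237.1, 159.5]), 0.61)]
isolator_grip [(array([190.3, 225.7]), 0.74), (array([313.3, 230.8]), 0.55)]
estop_top [(array([178.6, 269.2]), 0.72), (array([316.4, 204.1]), 0.27)]
tray []
block [(array([455. , 243.1]), 0.69)]
fixture [(array([314.5, 215.1]), 0.72)]
seat [(array([293.3, 210.1]), 0.59)]
clamp_grip [(array([361.4, 204.8]), 0.67)]
clamp_pivot [(array([347.9, 209.1]), 0.56), (array([193.9, 227.3]), 0.41)]
spindle [(array([314.8, 201. ]), 0.46)]
ref_ball [(array([314.1, 231.1]), 0.67)]
hub [(array([473.6, 281.4]), 0.85)]
side cam at [-145.  1082.9  852.9]
console [(array([265.6, 316.8]), 0.97)]
isolator_grip [(array([253.8, 273.8]), 0.52)]
estop_top [(array([376.9, 201.3]), 0.41)]
tray [(array([390.1, 210.1]), 0.58), (array([290.6, 204. ]), 0.35)]
block [(array([378.3, 204.3]), 0.67)]
fixture [(array([301. , 241.9]), 0.57)]
seat [(array([291.8, 247.7]), 0.82), (array([280.5, 298.6]), 0.23)]
clamp_grip [(array([324.5, 185. ]), 0.57)]
clamp_pivot [(array([320. , 211.4]), 0.82)]
spindle [(array([306.2, 208.1]), 0.47), (array([266.6, 316.7]), 0.23)]
ref_ball []
hub []
{'t': 1.3, 'joints': array([-1.4,  0.5,  1.6,  0. ,  1.1, -0.1]), 'qvel': array([-0., -0., -0., -0.,  0.,  0.]), 'tau': array([  0. , -61.2, -25.8,   0.1,   0. ,  -0. ]), 'eef_pos': array([ 165.4, -602.7,  214.7]), 'tcp_rot': array([3.1, 0. , 0.3]), 'ft_force': array([ 0.1,  0.4, -0.4]), 'moment': array([ 0. ,  0. , -0.1]), 'opening': 0.99984677032109}
```

Run:
```python
import cv2
for c in('top','side'):
    im=cv2.imread(f'pics/{c}0.png'); 
    cv2.imwrite(f'pics/{c}0z.png',cv2.resize(im[130:350,130:530] if c=='top' else im[130:380,180:480],(800,440) if c=='top' else (720,600),interpolation=cv2.INTER_CUBIC))
```

```text
(no output)
```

View pics/top0.png

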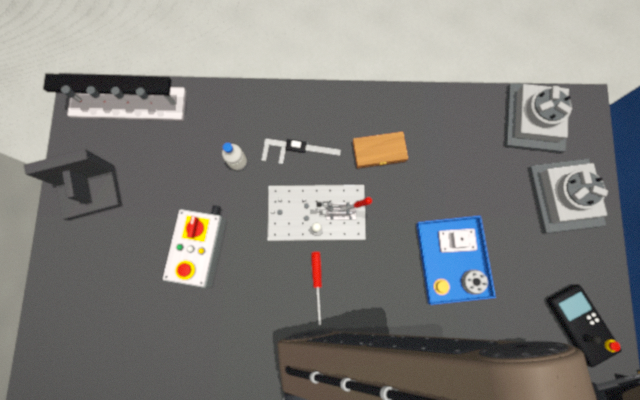

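View pics/side0.png

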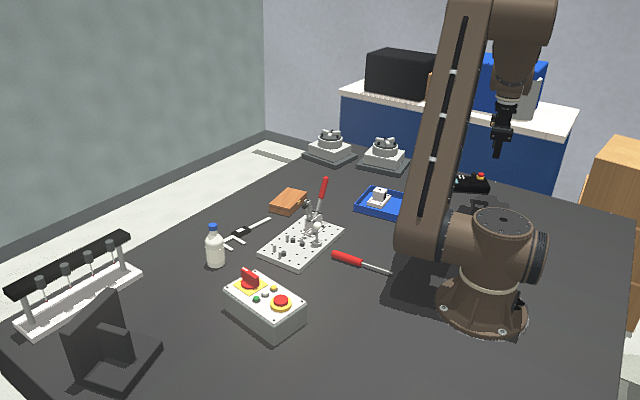

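View pics/top0z.png

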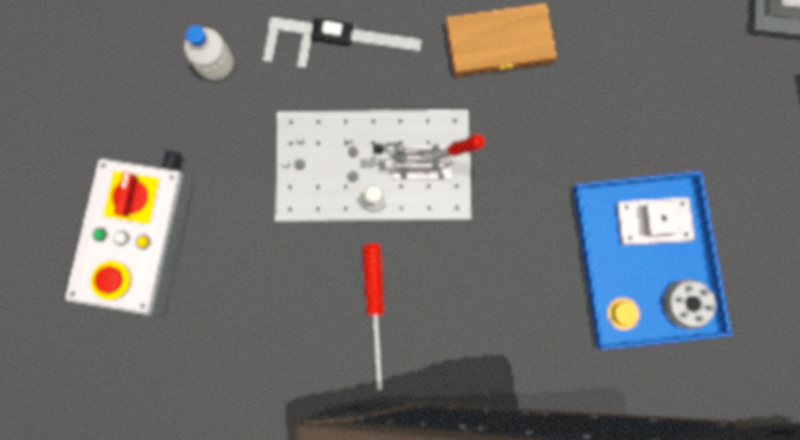

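View pics/side0z.png

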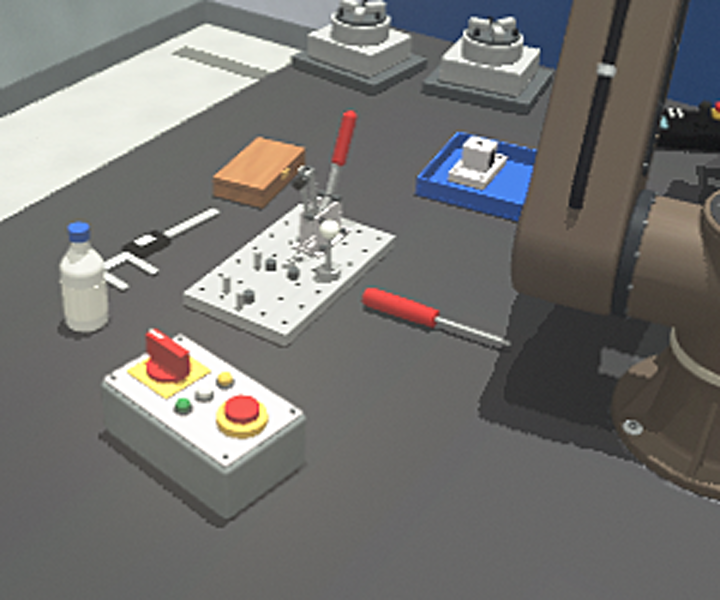

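```bash
cat >> h.py <<'E'
def warp(im,cam,z,x0,x1,y0,y1,s):
    # output: rows go from x1 down to x0, cols from y1 down to y0 (like top view), s px/mm
    H=int((x1-x0)*s);W=int((y1-y0)*s)
    r,c=np.mgrid[0:H,0:W]
    P=np.stack([x1-r/s,y1-c/s,np.full(r.shape,float(z))],-1).reshape(-1,3)
    p=proj(cam,P).reshape(H,W,2).astype(np.float32)
    return cv2.remap(im,p[...,0],p[...,1],cv2.INTER_CUBIC)
def grid(o,x0,x1,y0,y1,s,st=20):
    for x in range(int(np.ceil(x0/st)*st),int(x1),st):
        cv2.line(o,(0,int((x1-x)*s)),(6,int((x1-x)*s)),(0,255,0),1); cv2.putText(o,str(x),(8,int((x1-x)*s)+4),0,.35,(0,255,0),1)
    for y in range(int(np.ceil(y0/st)*st),int(y1),st):
        cv2.line(o,(int((y1-y)*s),0),(int((y1-y)*s),6),(0,255,0),1); cv2.putText(o,str(y),(int((y1-y)*s)-10,16),0,.35,(0,255,0),1)
    return o
E
python3 - <<'E'
from h import *
np.set_printoptions(precision=1,suppress=True)
im=cv2.imread('pics/top0.png')
for n,px in [('console',(193,247)),('fix',(317,213)),('tray',(456,260)),('block',(457,240))]:
    print(n,atz('top',px,30))
for nm,z in [('console',75),('fixture',20),('tray',30)]:
    env.read_camera('top')
    r=env.trace(nm,'top'); print(nm,[(x['conf'],x['pixel'],x['pixels'].sum()) for x in r[:2]])
    r=env.trace(nm,'side'); print(nm,[(x['conf'],x['pixel'],x['pixels'].sum()) for x in r[:2]])
E
```

```text
console [461.5 381.2  30. ]
fix [566.7  33.8  30. ]
tray [ 442.3 -359.4   30. ]
block [ 498.5 -364.3   30. ]
console [(0.66, [195.7, 247.7], np.int64(3786))]
console [(0.8, [266.1, 307.0], np.int64(4015))]
fixture [(0.84, [313.1, 211.8], np.int64(5239)), (0.65, [192.1, 226.4], np.int64(327))]
fixture [(0.74, [301.6, 241.4], np.int64(3085))]
tray [(0.88, [452.2, 261.4], np.int64(4069)), (0.47, [315.5, 267.9], np.int64(315))]
tray [(0.59, [383.1, 208.8], np.int64(873))]
```

Run:
```python
from h import *
im=cv2.imread('pics/top0.png')
for n,z,b,s in [('wfix',20,(470,660,-130,200),2.4),('wcon',75,(340,590,270,450),2.4),('wblk',56,(440,560,-440,-290),5),('wiso',117,(440,560,310,430),4)]:
    o=grid(warp(im,'top',z,*b,s),*b,s); cv2.imwrite(f'pics/{n}.png',o); print(o.shape)
```

```text
(456, 792, 3)
(600, 432, 3)
(600, 750, 3)
(480, 480, 3)
```

View pics/wfix.png

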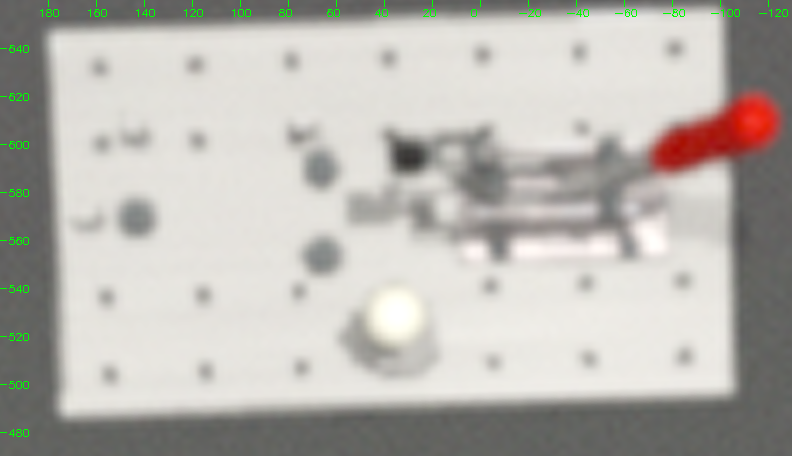

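View pics/wcon.png

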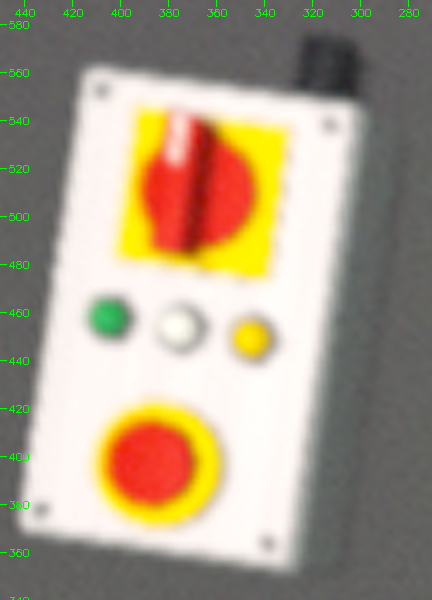

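View pics/wblk.png

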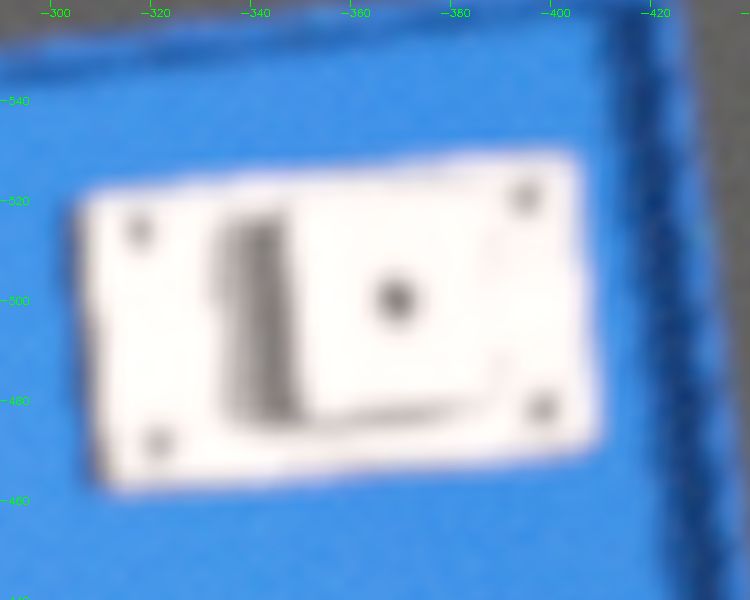

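View pics/wiso.png

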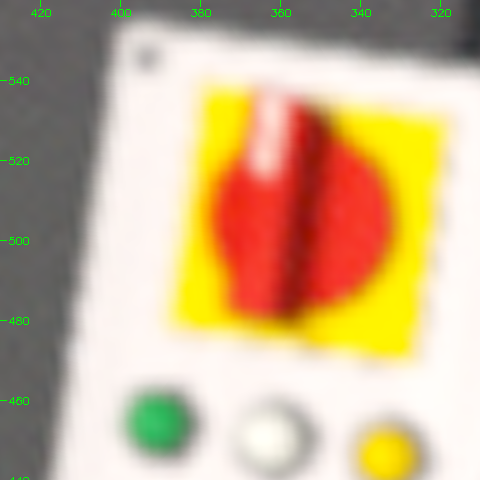

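```bash
cat > fit.py <<'E'
from h import *
np.set_printoptions(precision=2,suppress=True)
im=cv2.imread('pics/top0.png')
def rect(z,b,s,maskf,name):
    o=warp(im,'top',z,*b,s); m=maskf(o).astype(np.uint8)
    m=cv2.morphologyEx(m,cv2.MORPH_CLOSE,np.ones((9,9))); 
    cs,_=cv2.findContours(m,cv2.RETR_EXTERNAL,cv2.CHAIN_APPROX_NONE); c=max(cs,key=cv2.contourArea)
    # robust: fit lines to each of four sides
    r=cv2.minAreaRect(c); bx=cv2.boxPoints(r); P=c[:,0].astype(float)
    lines=[]
    for i in range(4):
        a,d=bx[i],bx[(i+1)%4]; L=np.linalg.norm(d-a); u=(d-a)/L; n=np.array([-u[1],u[0]])
        t=(P-a)@u; q=(P-a)@n; k=(t>.1*L)&(t<.9*L)&(abs(q)<2.5*s)
        vx,vy,x,y=cv2.fitLine(P[k].astype(np.float32),cv2.DIST_HUBER,0,.01,.01).ravel(); lines.append((np.array([x,y]),np.array([vx,vy])))
    C=[]
    for i in range(4):
        p,u=lines[i-1];q,v=lines[i]; k=np.linalg.solve(np.stack([u,-v],1),q-p); C.append(p+k[0]*u)
    C=np.array(C); W=np.stack([b[1]-C[:,1]/s,b[3]-C[:,0]/s],1)
    E=np.roll(W,-1,0)-W; print(name,'centre',W.mean(0),'sides',np.linalg.norm(E,axis=1),'ang',np.degrees(np.arctan2(E[:,1],E[:,0]))%90)
    return W
g=lambda o:o.min(2).astype(int)
white=lambda t:(lambda o:g(o)>t)
rect(20,(470,670,-130,200),4,white(140),'fix')
rect(75,(340,590,270,460),4,lambda o:(o.max(2)>150),'console')
rect(75,(460,560,310,420),6,lambda o:(o[...,1]>120)&(o[...,0]<110),'plate')  # yellow plate incl?
rect(20,(440,560,-440,-290),5,white(150),'flange')
rect(30,(300,600,-500,-220),3,lambda o:(o[...,0].astype(int)-o[...,2]>50),'tray')
E
python3 fit.py
```

```text
fix centre [571.64  36.68] sides [281.8  163.67 282.02 162.01] ang [2.19 1.89 1.85 1.8 ]
console centre [457.56 371.29] sides [197.11 118.83 197.1  117.68] ang [81.66 81.6  81.32 81.6 ]
plate centre [509.3  365.75] sides [60.26 61.63 62.01 62.05] ang [81.43 82.47 81.82 80.85]
flange centre [ 499.72 -368.98] sides [103.67  64.45 104.44  63.84] ang [5.21 5.19 4.87 4.51]
tray centre [ 445.48 -356.73] sides [187.96 233.35 187.55 233.8 ] ang [7.4  7.35 7.54 7.45]
```

```bash
cat > model.py <<'E'
from h import *
def T(x,y,yaw,z=0):
    a=np.radians(yaw); return lambda p:np.array([[x+np.cos(a)*q[0]-np.sin(a)*q[1],y+np.sin(a)*q[0]+np.cos(a)*q[1],z+q[2]] for q in np.atleast_2d(p)])
FIX=(571.5,36.8,1.87); CON=(457.6,371.3,-8.5); BLK=(499.8,-369.1,4.9)
def box(hx,hy,z): return [(hx,hy,z),(hx,-hy,z),(-hx,-hy,z),(-hx,hy,z)]
def circ(x,y,z,r): return [(x+r*np.cos(t),y+r*np.sin(t),z) for t in np.linspace(0,6.28,25)]
def polys():
    f=T(*FIX);c=T(*CON);b=T(*BLK,4)
    L=[f(box(80,140,20)),c(box(100,60,75)),b(box(30,50,16)),b(box(22,20,52))]
    L+=[f(circ(x,y,44,5)) for x,y in[(35,35),(35,105),(0,125)]]+[f(circ(x,y,32,8)) for x,y in[(-18,29),(18,29),(0,106)]]
    L+=[c([(52+29*i,7*j,117) for i,j in[(1,1),(1,-1),(-1,-1),(-1,1)]]),c(circ(-62,0,93,19))]
    L+=[f([(0,-88,82),(0,-88-121*np.cos(1.13),82+121*np.sin(1.13))])]
    return L
E
cat > ov.py <<'E'
from model import *
import sys
def ov(cam,src,crop,k,fn):
    im=cv2.imread(src);x0,x1,y0,y1=crop
    o=cv2.resize(im[y0:y1,x0:x1],None,fx=k,fy=k,interpolation=cv2.INTER_CUBIC)
    for P in polys():
        p=((proj(cam,P)-[x0,y0]+.5)*k).round().astype(int)
        cv2.polylines(o,[p],True,(255,0,255),1)
    cv2.imwrite(fn,o)
if __name__=='__main__':
    ov('side','pics/side0.png',(215,350,170,350),4,'pics/ovs1.png')
    ov('side','pics/side0.png',(350,430,180,225),9,'pics/ovs2.png')
    ov('top','pics/top0.png',(255,380,175,250),6,'pics/ovt1.png')
E
python3 ov.py
```

```text
(no output)
```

View pics/ovs1.png

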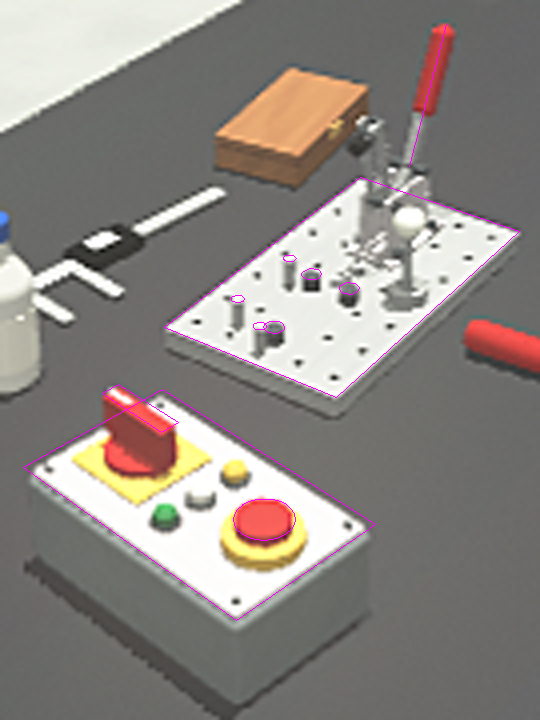

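View pics/ovs2.png

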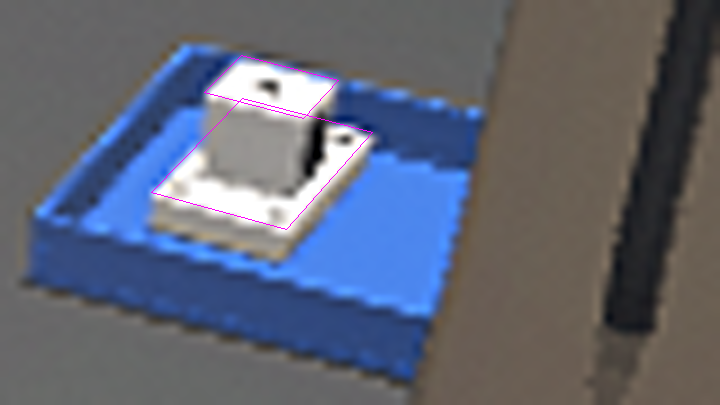

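View pics/ovt1.png

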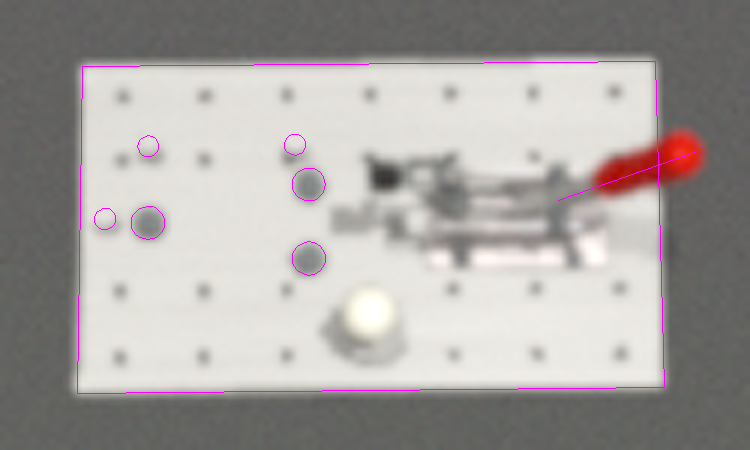

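Call:
drive_tool:
  commands:
    - {"dx":25,"dy":25,"dz":20}
    - {"dx":28,"dy":25,"dz":15}
    - {"dx":30,"dy":25,"dz":15}
    - {"dx":30,"dy":25,"dz":15}
    - {"dx":30,"dy":25,"dz":15}

```text
invalid input
```

Call:
drive_tool:
  commands:
    - {"dx":25,"dy":25,"dz":20,"yaw":0}
    - {"dx":28,"dy":25,"dz":15,"yaw":0}
    - {"dx":30,"dy":25,"dz":15,"yaw":0}
    - {"dx":28,"dy":25,"dz":15,"yaw":0}
    - {"dx":28,"dy":25,"dz":15,"yaw":0}
  grip: 1.0

```text
t: 2.17
eef_pos: [305.3, -476.5, 295.4]
tcp_rot: [3.141, -0.0, 0.267]
ft_force: [0.3, -0.2, 0.4]
opening: 0.999
```

Call:
drive_tool:
  commands:
    - {"dx":23,"dy":34,"dz":3,"yaw":-3}
    - {"dx":23,"dy":34,"dz":3,"yaw":-3}
    - {"dx":23,"dy":34,"dz":3,"yaw":-3}
    - {"dx":23,"dy":34,"dz":3,"yaw":-3}
    - {"dx":23,"dy":34,"dz":3,"yaw":-3}

```text
t: 2.58
eef_pos: [420.0, -306.0, 310.0]
tcp_rot: [3.141, -0.0, 0.003]
ft_force: [0.7, -0.0, -0.7]
opening: 1.001
```

Call:
drive_tool:
  commands:
    - {"dx":20,"dy":36,"dz":0,"yaw":-3}
    - {"dx":20,"dy":36,"dz":0,"yaw":-3}
    - {"dx":18,"dy":37,"dz":0,"yaw":-3}
    - {"dx":16,"dy":38,"dz":0,"yaw":0}
    - {"dx":10,"dy":39,"dz":0,"yaw":0}

```text
t: 3.0
eef_pos: [504.2, -119.9, 309.6]
tcp_rot: [3.141, -0.0, -0.151]
ft_force: [-0.1, -0.4, -0.0]
opening: 1.001
```

Call:
drive_tool:
  commands:
    - {"dx":5,"dy":40,"dz":0,"yaw":0}
    - {"dx":0,"dy":41,"dz":0,"yaw":0}
    - {"dx":0,"dy":41,"dz":0,"yaw":0}
    - {"dx":0,"dy":41,"dz":0,"yaw":0}
    - {"dx":0,"dy":41,"dz":0,"yaw":0}

```text
t: 3.42
eef_pos: [507.9, 84.2, 309.8]
tcp_rot: [3.142, -0.0, -0.151]
ft_force: [1.2, -0.6, 1.0]
opening: 0.999
```

Call:
drive_tool:
  commands:
    - {"dx":0,"dy":40,"dz":-5,"yaw":0}
    - {"dx":0,"dy":40,"dz":-10,"yaw":0}
    - {"dx":0,"dy":38,"dz":-15,"yaw":0}
    - {"dx":0,"dy":36,"dz":-20,"yaw":0}
    - {"dx":0,"dy":34,"dz":-24,"yaw":0}
  grip: 0.5

```text
t: 3.83
eef_pos: [508.2, 272.5, 235.8]
tcp_rot: [-3.14, -0.002, -0.151]
ft_force: [0.9, -1.3, -0.1]
opening: 0.708
```

Call:
drive_tool:
  commands:
    - {"dx":0,"dy":34,"dz":-24,"yaw":0}
    - {"dx":0,"dy":30,"dz":-25,"yaw":0}
    - {"dx":0,"dy":20,"dz":-20,"yaw":0}
    - {"dx":0,"dy":8,"dz":-15,"yaw":0}
    - {"dx":0,"dy":0,"dz":0,"yaw":0}

```text
t: 4.25
eef_pos: [506.8, 363.3, 148.2]
tcp_rot: [3.139, 0.004, -0.149]
ft_force: [0.1, 0.2, -0.5]
opening: 0.501
```

Run:
```python
from h import *
s=env.state();print(s['eef_pos'],s['tcp_rot'],s['joints'])
snap('side','s1.png');snap('top','t1.png')
a=cv2.imread('pics/s1.png')[200:350,200:350];b=cv2.imread('pics/t1.png')[190:310,130:280]
cv2.imwrite('pics/c1.png',np.hstack([cv2.resize(a,(400,400),interpolation=2),cv2.resize(b,(400,400),interpolation=2)]))
```

```text
[506.75734132 363.28245889 148.20738084] [ 3.13861792  0.00398228 -0.14905344] [5.16023684e-01 5.60180093e-01 1.63016238e+00 1.42964229e-04
 9.56219487e-01 2.23578481e+00]
```

View pics/c1.png

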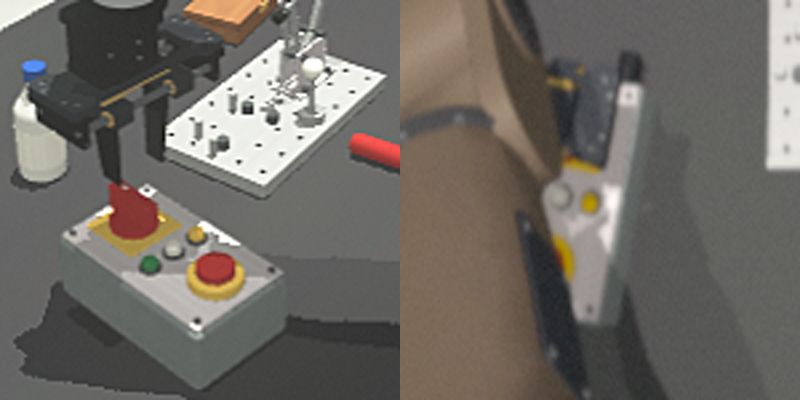

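Call:
drive_tool:
  commands:
    - {"dx":2,"dy":0.5,"dz":-20,"yaw":0}
    - {"dx":0,"dy":0,"dz":-18,"yaw":0}
    - {"dx":0,"dy":0,"dz":-17,"yaw":0}
    - {"dx":0,"dy":0,"dz":0,"yaw":0}

```text
t: 4.68
eef_pos: [510.0, 361.2, 95.5]
tcp_rot: [3.14, 0.002, -0.152]
ft_force: [0.0, 0.1, 0.7]
opening: 0.501
```

Call:
drive_tool:
  commands:
    - {"dx":0,"dy":0,"dz":0,"yaw":0}
    - {"dx":0,"dy":0,"dz":0,"yaw":0}
    - {"dx":0,"dy":0,"dz":0,"yaw":0}
  grip: 0.2

```text
t: 4.93
eef_pos: [511.0, 362.7, 98.4]
tcp_rot: [-3.14, -0.002, -0.151]
ft_force: [0.7, 1.0, -1.0]
opening: 0.342
```

Call:
drive_tool:
  commands:
    - {"dx":0,"dy":0,"dz":0,"yaw":0}
    - {"dx":0,"dy":0,"dz":0,"yaw":0}
    - {"dx":0,"dy":0,"dz":0,"yaw":0}

```text
t: 5.18
eef_pos: [510.4, 362.7, 97.1]
tcp_rot: [-3.141, -0.001, -0.151]
ft_force: [-0.3, -0.8, -0.2]
opening: 0.207
```

Run:
```python
from h import *
for i in range(3):
    snap('side','s2.png');s=env.state();print(s['eef_pos'],s['tcp_rot'],s['ft_force'],s['moment'],s['opening'],s['qvel'])
a=cv2.imread('pics/s2.png')[200:350,200:350]
cv2.imwrite('pics/c2.png',cv2.resize(a,(600,600),interpolation=2))
```

```text
[510.35832883 362.72821957  96.97727649] [-3.14140063e+00 -3.78269557e-04 -1.50973408e-01] [0.86984811 0.55816274 0.97183617] [ 0.02193647 -0.04349799  0.04394557] 0.20143849437967384 [ 0.0018733   0.00429046 -0.00044356  0.00264107  0.00091603 -0.00158814]
[510.30038623 362.73253841  96.82787575] [-3.14151596e+00 -1.83349649e-04 -1.51019031e-01] [-0.21483064  0.05350359 -1.08921323] [ 0.04643955  0.01573318 -0.01498423] 0.20046703442823485 [ 0.00113959  0.00463806  0.00148334 -0.00114981 -0.00195927 -0.00152162]
[510.26051674 362.72041899  96.72063431] [ 3.14154551e+00 -4.74797206e-05 -1.50965034e-01] [-0.20124846 -0.35480193 -0.11744939] [ 0.04686993 -0.01010872 -0.01552627] 0.20423963069995718 [ 0.00106057  0.00163404  0.00044429  0.00080565 -0.00183691 -0.00031596]
```

View pics/c2.png

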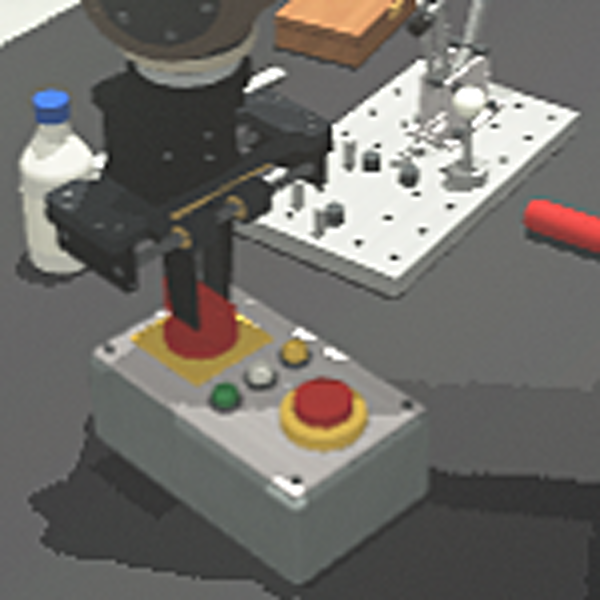

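Call:
drive_tool:
  commands:
    - {"dx":-1,"dy":1,"dz":-3,"yaw":5}
    - {"dx":0,"dy":0,"dz":0,"yaw":6}
    - {"dx":0,"dy":0,"dz":0,"yaw":7}
    - {"dx":0,"dy":0,"dz":0,"yaw":7}
    - {"dx":0,"dy":0,"dz":0,"yaw":7}

```text
t: 5.75
eef_pos: [508.9, 363.2, 93.3]
tcp_rot: [3.141, 0.002, 0.413]
ft_force: [-1.0, -2.6, 0.0]
opening: 0.2
```

Call:
drive_tool:
  commands:
    - {"dx":0,"dy":0,"dz":0,"yaw":7}
    - {"dx":0,"dy":0,"dz":0,"yaw":7}
    - {"dx":0,"dy":0,"dz":0,"yaw":7}
    - {"dx":0,"dy":0,"dz":0,"yaw":7}
    - {"dx":0,"dy":0,"dz":0,"yaw":7}

```text
t: 6.17
eef_pos: [509.3, 363.4, 93.5]
tcp_rot: [3.142, 0.0, 1.024]
ft_force: [-0.2, -0.4, -0.6]
opening: 0.199
```

Call:
drive_tool:
  commands:
    - {"dx":0,"dy":0,"dz":0,"yaw":7}
    - {"dx":0,"dy":0,"dz":0,"yaw":7}
    - {"dx":0,"dy":0,"dz":0,"yaw":6}
    - {"dx":0,"dy":0,"dz":0,"yaw":3}
    - {"dx":0,"dy":0,"dz":0,"yaw":0}

```text
t: 6.58
eef_pos: [509.2, 363.7, 93.5]
tcp_rot: [-3.141, 0.0, 1.422]
ft_force: [-0.3, 0.2, 0.4]
opening: 0.199
```

Call:
drive_tool:
  commands:
    - {"dx":0,"dy":0,"dz":0,"yaw":0}
    - {"dx":0,"dy":0,"dz":0,"yaw":0}
  grip: 0.3

```text
t: 6.75
eef_pos: [509.3, 363.7, 93.6]
tcp_rot: [3.142, 0.0, 1.418]
ft_force: [0.8, -0.3, 0.4]
opening: 0.276
```

Run:
```python
from h import *
snap('side','s3.png');s=env.state();print(s['eef_pos'],s['tcp_rot'],s['ft_force'],s['moment'],s['opening'])
a=cv2.imread('pics/s3.png')[200:350,200:350]
cv2.imwrite('pics/c3.png',cv2.resize(a,(600,600),interpolation=2))
```

```text
[509.24147301 363.68982146  93.58001219] [3.14157576e+00 4.21061494e-05 1.41806373e+00] [-0.3685535  -0.50141625 -0.99918106] [-0.07862822 -0.09139297  0.06601354] 0.2884213673339527
```

View pics/c3.png

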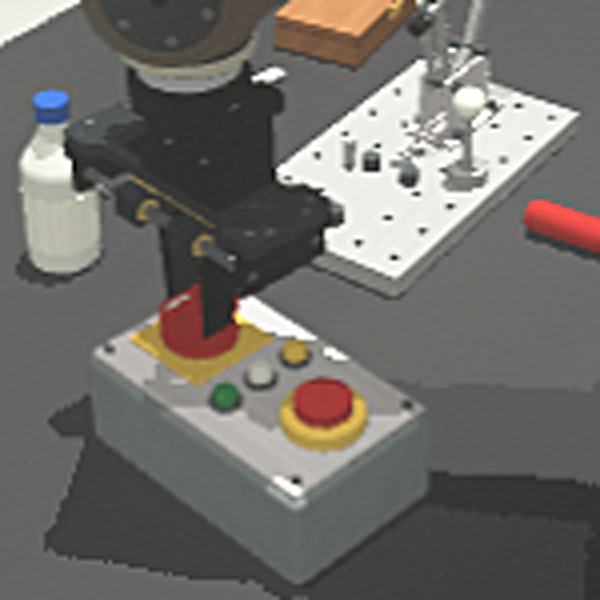

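Call:
drive_tool:
  commands:
    - {"dx":0,"dy":0,"dz":20,"yaw":0}
    - {"dx":0,"dy":0,"dz":38,"yaw":0}
    - {"dx":0,"dy":-10,"dz":38,"yaw":0}
    - {"dx":0,"dy":-24,"dz":30,"yaw":0}
    - {"dx":0,"dy":-32,"dz":25,"yaw":0}

```text
t: 7.22
eef_pos: [509.3, 298.3, 247.0]
tcp_rot: [3.14, -0.001, 1.421]
ft_force: [-0.1, -0.9, 0.4]
opening: 0.296
```

Call:
drive_tool:
  commands:
    - {"dx":0,"dy":-34,"dz":22,"yaw":0}
    - {"dx":0,"dy":-36,"dz":20,"yaw":0}
    - {"dx":0,"dy":-38,"dz":15,"yaw":0}
    - {"dx":0,"dy":-40,"dz":10,"yaw":0}
    - {"dx":0,"dy":-41,"dz":5,"yaw":0}
  grip: 1.0

```text
t: 7.63
eef_pos: [509.1, 107.2, 318.3]
tcp_rot: [3.139, -0.001, 1.419]
ft_force: [1.0, 0.6, -0.4]
opening: 0.595
```

Run:
```python
from h import *
snap('side','s4.png');s=env.state();print(s['eef_pos'],s['tcp_rot'],s['opening'])
a=cv2.imread('pics/s4.png')[200:350,200:350]
cv2.imwrite('pics/c4.png',cv2.resize(a,(600,600),interpolation=2))
```

```text
[509.44637578 101.55878265 318.61016668] [3.13850369e+00 1.53605239e-03 1.41621935e+00] 0.6334737566581133
```

View pics/c4.png

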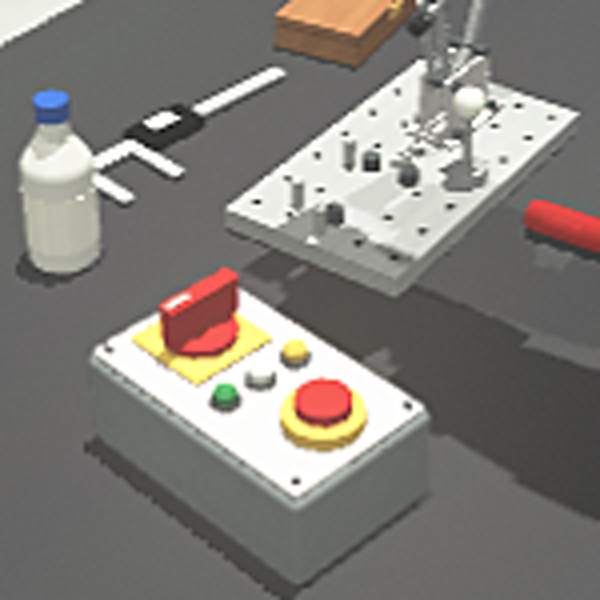

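Call:
drive_tool:
  commands:
    - {"dx":0,"dy":-41,"dz":0,"yaw":2}
    - {"dx":0,"dy":-41,"dz":0,"yaw":2}
    - {"dx":0,"dy":-41,"dz":0,"yaw":2}
    - {"dx":0,"dy":-41,"dz":0,"yaw":2}
    - {"dx":0,"dy":-41,"dz":0,"yaw":2}

```text
t: 8.1
eef_pos: [508.8, -98.2, 316.8]
tcp_rot: [3.141, 0.0, 1.595]
ft_force: [1.2, -0.0, -0.3]
opening: 0.972
```

Call:
drive_tool:
  commands:
    - {"dx":-1,"dy":-40,"dz":-4,"yaw":2}
    - {"dx":-1,"dy":-40,"dz":-8,"yaw":1.7}
    - {"dx":-1,"dy":-39,"dz":-12,"yaw":0}
    - {"dx":-1,"dy":-36,"dz":-18,"yaw":0}
    - {"dx":-1,"dy":-34,"dz":-22,"yaw":0}

```text
t: 8.52
eef_pos: [504.2, -287.7, 252.8]
tcp_rot: [3.14, 0.002, 1.657]
ft_force: [1.2, 0.5, 0.1]
opening: 1.001
```

Call:
drive_tool:
  commands:
    - {"dx":-1,"dy":-32,"dz":-25,"yaw":0}
    - {"dx":-1,"dy":-24,"dz":-30,"yaw":0}
    - {"dx":-1,"dy":-14,"dz":-30,"yaw":0}
    - {"dx":-1,"dy":-6,"dz":-25,"yaw":0}
    - {"dx":0,"dy":0,"dz":-10,"yaw":0}

```text
t: 8.93
eef_pos: [498.9, -361.8, 128.9]
tcp_rot: [-3.138, -0.003, 1.656]
ft_force: [-0.3, 0.6, 0.6]
opening: 1.0
```

Call:
drive_tool:
  commands:
    - {"dx":0,"dy":0,"dz":0,"yaw":0}
    - {"dx":0,"dy":0,"dz":0,"yaw":0}
    - {"dx":0,"dy":0,"dz":0,"yaw":0}

```text
t: 9.18
eef_pos: [501.1, -361.1, 134.4]
tcp_rot: [3.14, 0.002, 1.659]
ft_force: [-0.2, -0.3, -0.1]
opening: 1.002
```

Run:
```python
from h import *
im=snap('side','s5.png');s=env.state();print(s['eef_pos'],s['tcp_rot'],s['opening'],s['joints'])
a=cv2.imread('pics/s5.png')[130:280,340:490]
b=cv2.imread('pics/top0.png')
snap('top','t5.png');b=cv2.imread('pics/t5.png')[180:320,390:530]
cv2.imwrite('pics/c5.png',np.hstack([cv2.resize(a,(400,400),interpolation=2),cv2.resize(b,(400,400),interpolation=2)]))
```

```text
[ 501.09222363 -361.17519315  134.51870515] [3.13961866e+00 1.99927213e-03 1.65942983e+00] 0.9975064890349096 [-7.31460347e-01  5.66056524e-01  1.66322897e+00  1.00857735e-04
  9.09498714e-01 -8.20157649e-01]
```

View pics/c5.png

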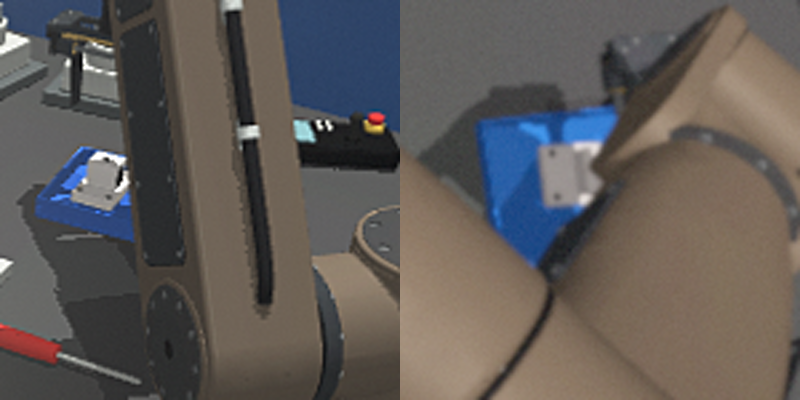

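Call:
drive_tool:
  commands:
    - {"dx":-1,"dy":-4,"dz":-20,"yaw":0}
    - {"dx":0,"dy":-4,"dz":-25,"yaw":0}
    - {"dx":0,"dy":0,"dz":-20,"yaw":0}
    - {"dx":0,"dy":0,"dz":-10,"yaw":0}
    - {"dx":0,"dy":0,"dz":0,"yaw":0}
  grip: 0.7

```text
t: 9.7
eef_pos: [499.0, -368.6, 56.5]
tcp_rot: [-3.14, -0.002, 1.659]
ft_force: [-0.6, 0.2, -0.6]
opening: 0.723
```

Call:
drive_tool:
  commands:
    - {"dx":0,"dy":0,"dz":0,"yaw":0}
    - {"dx":0,"dy":0,"dz":0,"yaw":0}

```text
t: 9.87
eef_pos: [499.9, -369.6, 59.1]
tcp_rot: [3.14, 0.001, 1.659]
ft_force: [0.8, -0.5, -0.2]
opening: 0.699
```

Run:
```python
from h import *
im=snap('side','s6.png');s=env.state();print(s['eef_pos'],s['tcp_rot'],s['opening'],s['qvel'])
a=cv2.imread('pics/s6.png')[150:250,340:440]
cv2.imwrite('pics/c6.png',cv2.resize(a,(600,600),interpolation=2))
```

```text
[ 499.93929576 -369.66697505   59.13973251] [3.13995327e+00 1.67986980e-03 1.65901843e+00] 0.7020930642391477 [-0.00113405 -0.00075249  0.00374188 -0.00021161 -0.00241837  0.00021996]
```

View pics/c6.png

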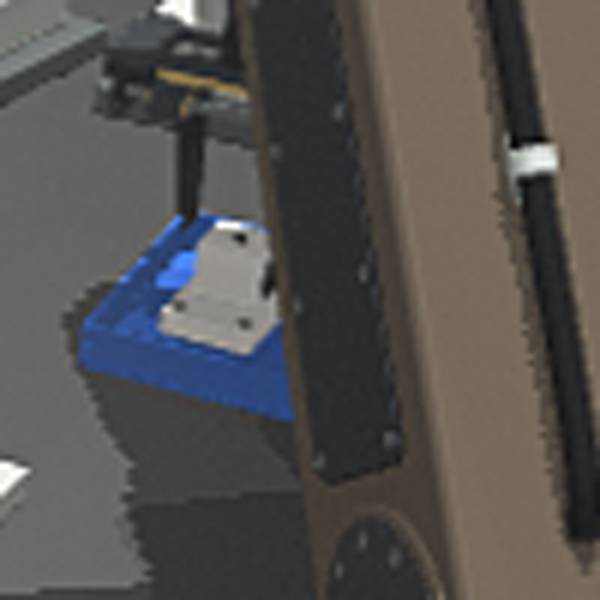

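Call:
drive_tool:
  commands:
    - {"dx":0,"dy":0.5,"dz":-14,"yaw":0}
    - {"dx":0,"dy":0,"dz":-12,"yaw":0}
    - {"dx":0,"dy":0,"dz":-7,"yaw":0}
    - {"dx":0,"dy":0,"dz":0,"yaw":0}
    - {"dx":0,"dy":0,"dz":0,"yaw":0}

```text
t: 10.33
eef_pos: [499.2, -368.8, 24.5]
tcp_rot: [-3.141, -0.0, 1.659]
ft_force: [-0.8, -0.9, -0.2]
opening: 0.698
```

Call:
drive_tool:
  commands:
    - {"dx":0,"dy":0,"dz":0,"yaw":0}
    - {"dx":0,"dy":0,"dz":0,"yaw":0}
    - {"dx":0,"dy":0,"dz":0,"yaw":0}
    - {"dx":0,"dy":0,"dz":0,"yaw":0}
    - {"dx":0,"dy":0,"dz":0,"yaw":0}
  grip: 0.3

```text
t: 10.75
eef_pos: [499.6, -369.0, 25.0]
tcp_rot: [3.141, 0.001, 1.659]
ft_force: [0.2, 0.1, 1.5]
opening: 0.463
```

Call:
drive_tool:
  commands:
    - {"dx":0,"dy":0,"dz":0,"yaw":0}
    - {"dx":0,"dy":0,"dz":0,"yaw":0}

```text
t: 10.92
eef_pos: [499.6, -369.0, 25.0]
tcp_rot: [3.141, 0.001, 1.659]
ft_force: [1.4, -0.8, 4.8]
opening: 0.462
```

Call:
drive_tool:
  commands:
    - {"dx":0,"dy":0,"dz":8,"yaw":0}
    - {"dx":0,"dy":0,"dz":16,"yaw":0}
    - {"dx":0,"dy":0,"dz":24,"yaw":0}
    - {"dx":0,"dy":6,"dz":34,"yaw":0}
    - {"dx":0,"dy":12,"dz":36,"yaw":0}

```text
t: 11.33
eef_pos: [498.3, -350.8, 142.7]
tcp_rot: [-3.139, -0.002, 1.658]
ft_force: [0.8, -0.6, -4.0]
opening: 0.461
```

Call:
drive_tool:
  commands:
    - {"dx":4,"dy":18,"dz":36,"yaw":-0.6}
    - {"dx":6,"dy":22,"dz":32,"yaw":-0.6}
    - {"dx":6,"dy":28,"dz":28,"yaw":-0.6}
    - {"dx":6,"dy":34,"dz":20,"yaw":-0.6}
    - {"dx":6,"dy":38,"dz":10,"yaw":-0.6}

```text
t: 11.75
eef_pos: [527.3, -210.2, 271.4]
tcp_rot: [3.139, 0.002, 1.605]
ft_force: [1.4, -0.0, -5.5]
opening: 0.463
```

Call:
drive_tool:
  commands:
    - {"dx":6,"dy":40,"dz":3,"yaw":-0.2}
    - {"dx":6,"dy":40,"dz":0,"yaw":0}
    - {"dx":6,"dy":40,"dz":0,"yaw":0}
    - {"dx":6,"dy":40,"dz":0,"yaw":0}
    - {"dx":6,"dy":38,"dz":0,"yaw":0}

```text
t: 12.17
eef_pos: [556.4, -10.7, 271.6]
tcp_rot: [-3.14, -0.0, 1.603]
ft_force: [1.7, 0.0, -3.1]
opening: 0.46
```

Call:
drive_tool:
  commands:
    - {"dx":4,"dy":34,"dz":0,"yaw":0}
    - {"dx":3,"dy":30,"dz":0,"yaw":0}
    - {"dx":0,"dy":24,"dz":0,"yaw":0}
    - {"dx":0,"dy":16,"dz":0,"yaw":0}
    - {"dx":0,"dy":6,"dz":0,"yaw":0}

```text
t: 12.58
eef_pos: [563.4, 99.3, 271.3]
tcp_rot: [-3.14, -0.0, 1.605]
ft_force: [-0.2, 0.6, -4.8]
opening: 0.458
```

Run:
```python
from h import *
im=snap('side','s7.png');s=env.state();print(s['eef_pos'],s['tcp_rot'],s['opening'],s['ft_force'])
a=cv2.imread('pics/s7.png')[100:280,220:400]
cv2.imwrite('pics/c7.png',cv2.resize(a,(600,600),interpolation=2))
```

```text
[563.52935122  99.06611102 271.32313189] [-3.14018553e+00 -2.30992720e-04  1.60494219e+00] 0.46081908458447424 [ 0.47748188  0.90527892 -4.26592905]
```

View pics/c7.png

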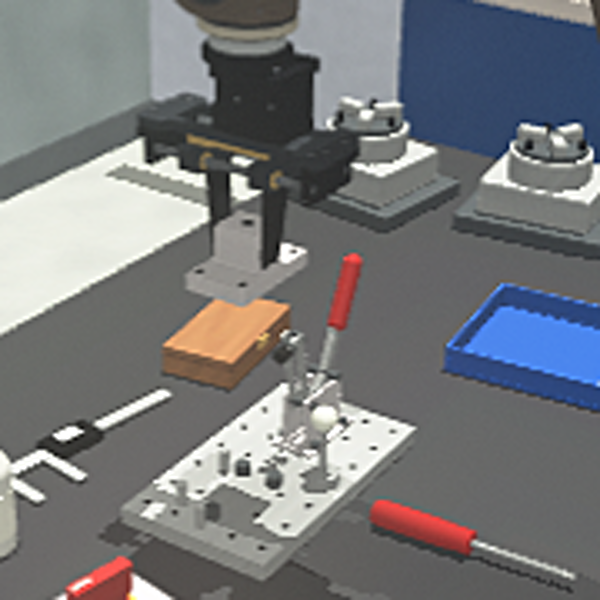

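Run:
```python
from h import *
from model import *
def tri(a,b):
    o1,v1=ray('top',a);o2,v2=ray('side',b)
    A=np.stack([v1,-v2],1);k=np.linalg.lstsq(A,o2-o1,rcond=None)[0];p,q=o1+k[0]*v1,o2+k[1]*v2
    return (p+q)/2,np.linalg.norm(p-q)
b=(470,660,-130,200)
P=[660-155/2.4,200-410/2.4,20]; tp=proj('top',[P])[0]
print('spindle',tp,tri(tp,(215+358/4,170+143/4)))
s=env.state()['eef_pos']
im=cv2.imread('pics/s7.png');k=5;x0,y0=265,150
o=cv2.resize(im[y0:y0+60,x0:x0+60],None,fx=10,fy=10,interpolation=2)
t=T(563.5,99.1,1.93,250.3)
for pl in [box(30,50,16),box(22,20,52),box(30,50,0)]:
    cv2.polylines(o,[((proj('side',t(pl))-[x0,y0]+.5)*10).round().astype(int)],True,(255,0,255),1)
cv2.imwrite('pics/c7o.png',o)
```

```text
spindle [318.94063068 203.87763819] (array([572.31306289,  26.15840601, 137.5453893 ]), np.float64(1.6915904568375277))
```

View pics/c7o.png

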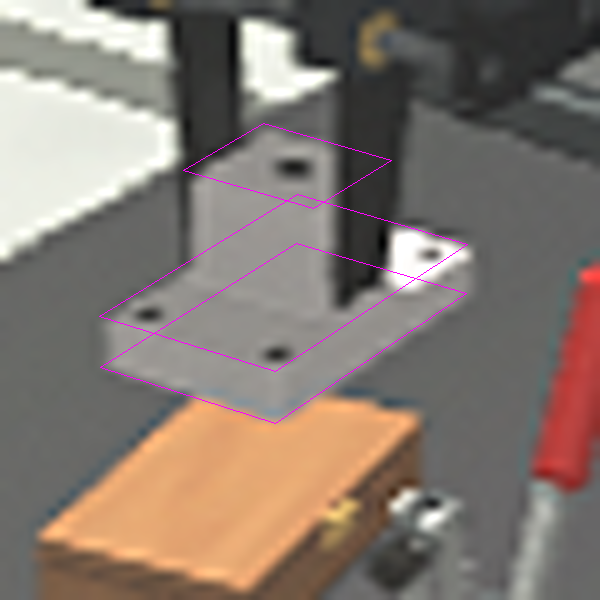

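Call:
drive_tool:
  commands:
    - {"dx":0,"dy":1,"dz":-25,"yaw":0}
    - {"dx":0,"dy":1,"dz":-38,"yaw":0}
    - {"dx":0,"dy":0,"dz":-40,"yaw":0}
    - {"dx":0,"dy":0,"dz":-38,"yaw":0}
    - {"dx":0,"dy":0,"dz":-25,"yaw":0}

```text
t: 13.05
eef_pos: [562.7, 98.0, 102.4]
tcp_rot: [-3.138, 0.0, 1.602]
ft_force: [1.3, 0.3, -4.1]
opening: 0.463
```

Call:
drive_tool:
  commands:
    - {"dx":0,"dy":0,"dz":-15,"yaw":0}
    - {"dx":0,"dy":0,"dz":-8,"yaw":0}
    - {"dx":0,"dy":0,"dz":0,"yaw":0}
    - {"dx":0,"dy":0,"dz":0,"yaw":0}
    - {"dx":0,"dy":0,"dz":0,"yaw":0}

```text
t: 13.47
eef_pos: [565.0, 98.9, 83.9]
tcp_rot: [3.14, 0.0, 1.603]
ft_force: [0.8, -0.4, -3.6]
opening: 0.461
```

Run:
```python
from h import *
im=snap('side','s8.png');s=env.state();print(s['eef_pos'],s['tcp_rot'],s['opening'],s['ft_force'])
a=cv2.imread('pics/s8.png')[190:270,250:350]
cv2.imwrite('pics/c8.png',cv2.resize(a,(750,600),interpolation=2))
```

```text
[564.91276279  99.01939746  83.94081785] [ 3.13942931e+00 -3.65091168e-05  1.60281733e+00] 0.462321364597217 [ 0.15773844 -0.01963128 -5.00125653]
```

View pics/c8.png

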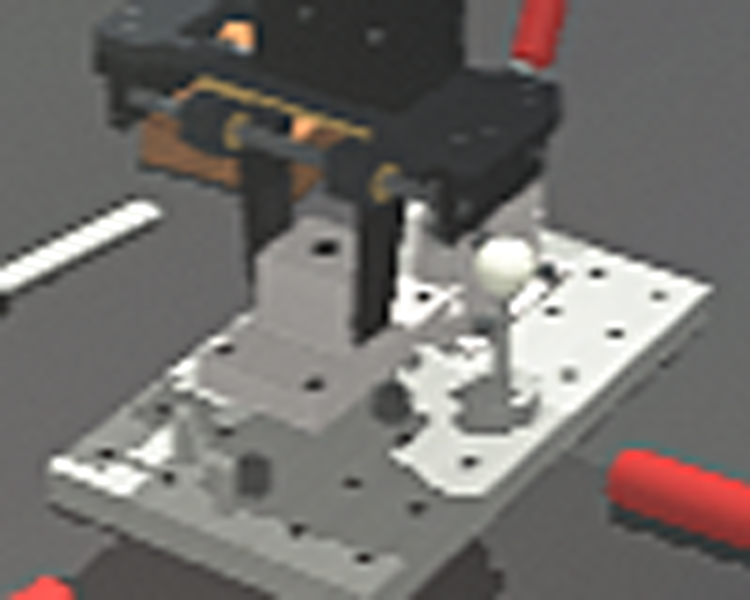

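Call:
drive_tool:
  commands:
    - {"dx":0,"dy":0,"dz":-12,"yaw":0}
    - {"dx":0,"dy":0,"dz":-9,"yaw":0}
    - {"dx":0,"dy":0,"dz":-5,"yaw":0}
    - {"dx":0,"dy":0,"dz":-2,"yaw":0}
    - {"dx":0,"dy":0,"dz":0,"yaw":0}

```text
t: 13.93
eef_pos: [564.2, 99.2, 54.4]
tcp_rot: [-3.141, 0.0, 1.603]
ft_force: [0.2, -0.6, -4.4]
opening: 0.458
```

Call:
drive_tool:
  commands:
    - {"dx":0,"dy":0,"dz":0,"yaw":0}
    - {"dx":0,"dy":0,"dz":0,"yaw":0}
    - {"dx":0,"dy":0,"dz":0,"yaw":0}

```text
t: 14.18
eef_pos: [564.5, 99.2, 55.0]
tcp_rot: [3.141, -0.0, 1.603]
ft_force: [0.9, -0.2, -4.3]
opening: 0.464
```

Call:
drive_tool:
  commands:
    - {"dx":0,"dy":0,"dz":-0.5,"yaw":0}
    - {"dx":0,"dy":0,"dz":-0.5,"yaw":0}
    - {"dx":0,"dy":0,"dz":0,"yaw":0}
    - {"dx":0,"dy":0,"dz":0,"yaw":0}

```text
t: 14.52
eef_pos: [564.3, 99.2, 53.6]
tcp_rot: [3.142, 0.0, 1.603]
ft_force: [0.1, 0.0, -4.8]
opening: 0.464
```

Call:
drive_tool:
  commands:
    - {"dx":0,"dy":0,"dz":-0.5,"yaw":0}
    - {"dx":0,"dy":0,"dz":-0.3,"yaw":0}
    - {"dx":0,"dy":0,"dz":0,"yaw":0}
    - {"dx":0,"dy":0,"dz":0,"yaw":0}

```text
t: 14.85
eef_pos: [564.3, 99.2, 53.0]
tcp_rot: [3.141, 0.0, 1.603]
ft_force: [-1.2, 0.1, -0.7]
opening: 0.462
```

Call:
drive_tool:
  commands:
    - {"dx":1.5,"dy":0,"dz":0,"yaw":0}
    - {"dx":1,"dy":0,"dz":0,"yaw":0}
    - {"dx":0.5,"dy":0,"dz":0,"yaw":0}
    - {"dx":0,"dy":0,"dz":0,"yaw":0}

```text
t: 15.18
eef_pos: [567.3, 99.2, 53.0]
tcp_rot: [-3.141, 0.0, 1.603]
ft_force: [-4.0, 0.5, 4.0]
opening: 0.463
```

Call:
drive_tool:
  commands:
    - {"dx":0.5,"dy":0,"dz":0,"yaw":0}
    - {"dx":0.5,"dy":0,"dz":0,"yaw":0}
    - {"dx":0,"dy":0,"dz":0,"yaw":0}

```text
t: 15.43
eef_pos: [568.1, 99.2, 53.0]
tcp_rot: [-3.141, 0.0, 1.603]
ft_force: [-4.2, 0.2, 5.1]
opening: 0.459
```

Call:
drive_tool:
  commands:
    - {"dx":0.5,"dy":0,"dz":0.2,"yaw":0}
    - {"dx":0.3,"dy":0,"dz":0,"yaw":0}
    - {"dx":0,"dy":0,"dz":0,"yaw":0}

```text
t: 15.68
eef_pos: [569.0, 99.2, 53.0]
tcp_rot: [-3.141, 0.0, 1.603]
ft_force: [-3.9, 0.3, 2.2]
opening: 0.46
```

Call:
drive_tool:
  commands:
    - {"dx":0.4,"dy":0,"dz":0,"yaw":0}
    - {"dx":0,"dy":0,"dz":0,"yaw":0}
    - {"dx":0,"dy":0,"dz":0,"yaw":0}

```text
t: 15.93
eef_pos: [569.6, 99.2, 53.0]
tcp_rot: [3.141, -0.0, 1.603]
ft_force: [-3.5, -0.3, 2.6]
opening: 0.464
```

Call:
drive_tool:
  commands:
    - {"dx":0.4,"dy":0,"dz":0,"yaw":0}
    - {"dx":0,"dy":0,"dz":0,"yaw":0}
    - {"dx":0,"dy":0,"dz":0,"yaw":0}

```text
t: 16.18
eef_pos: [570.0, 99.2, 53.0]
tcp_rot: [3.141, 0.0, 1.603]
ft_force: [-2.8, 0.5, 1.3]
opening: 0.457
```

Call:
drive_tool:
  commands:
    - {"dx":0.4,"dy":0,"dz":0,"yaw":0}
    - {"dx":0,"dy":0,"dz":0,"yaw":0}
    - {"dx":0,"dy":0,"dz":0,"yaw":0}

```text
t: 16.43
eef_pos: [570.3, 99.2, 53.0]
tcp_rot: [3.141, 0.0, 1.603]
ft_force: [-2.1, 0.1, 1.4]
opening: 0.462
```

Call:
drive_tool:
  commands:
    - {"dx":0.4,"dy":0,"dz":0,"yaw":0}
    - {"dx":0,"dy":0,"dz":0,"yaw":0}
    - {"dx":0,"dy":0,"dz":0,"yaw":0}

```text
t: 16.68
eef_pos: [570.8, 99.2, 53.0]
tcp_rot: [3.141, 0.0, 1.603]
ft_force: [-1.8, -0.6, 0.4]
opening: 0.459
```

Call:
drive_tool:
  commands:
    - {"dx":0.5,"dy":0,"dz":0,"yaw":0}
    - {"dx":0,"dy":0,"dz":0,"yaw":0}
    - {"dx":0,"dy":0,"dz":0,"yaw":0}

```text
t: 16.93
eef_pos: [571.0, 99.2, 53.0]
tcp_rot: [-3.141, 0.0, 1.603]
ft_force: [-3.7, -0.3, 3.3]
opening: 0.463
```

Call:
drive_tool:
  commands:
    - {"dx":0.5,"dy":0,"dz":0,"yaw":0}
    - {"dx":0,"dy":0,"dz":0,"yaw":0}
    - {"dx":0,"dy":0,"dz":0,"yaw":0}

```text
t: 17.18
eef_pos: [571.1, 99.2, 53.0]
tcp_rot: [-3.14, 0.0, 1.603]
ft_force: [-5.9, 0.3, 4.4]
opening: 0.46
```

Run:
```python
from h import *
for i in range(3):
    im=snap('side','s9.png');s=env.state();print(s['eef_pos'],s['tcp_rot'],s['opening'],s['ft_force'],s['moment'])
a=cv2.imread('pics/s9.png')[190:270,250:350]
cv2.imwrite('pics/c9.png',cv2.resize(a,(750,600),interpolation=2))
```

```text
[571.05951321  99.16394096  53.0107067 ] [-3.14031935e+00  2.24296001e-05  1.60295219e+00] 0.4620966219065235 [-6.1615307  -0.18199548  4.87165928] [-0.10600252  1.01763472 -0.04761951]
[571.08170147  99.16947105  53.01487188] [-3.14037373e+00  3.66657638e-05  1.60302888e+00] 0.4612020405782387 [-6.77170246  0.03049744  4.16249296] [-0.11171704  1.06701862 -0.08418315]
[571.04910595  99.18722633  52.9885038 ] [-3.14030714e+00  3.40778833e-05  1.60304152e+00] 0.4608044544643141 [-6.57700004  0.06099479  3.94861028] [-0.12886275  1.06610729 -0.00615209]
```

View pics/c9.png

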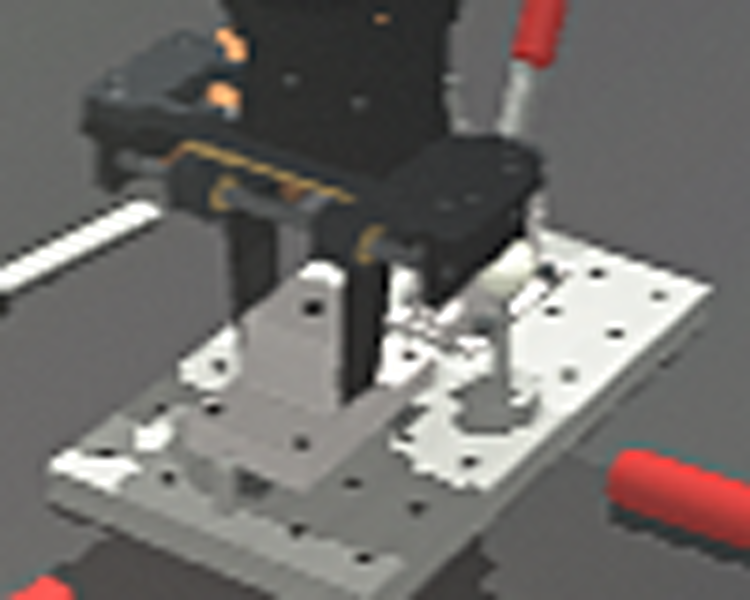

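Call:
drive_tool:
  commands:
    - {"dx":0,"dy":1.5,"dz":0.1,"yaw":0}
    - {"dx":-0.1,"dy":1.5,"dz":0,"yaw":0}
    - {"dx":0,"dy":1.5,"dz":0,"yaw":0}
    - {"dx":-0.1,"dy":1,"dz":0,"yaw":0}
    - {"dx":0,"dy":0,"dz":0,"yaw":0}

```text
t: 17.75
eef_pos: [570.9, 104.1, 53.0]
tcp_rot: [-3.14, 0.001, 1.603]
ft_force: [-5.2, -5.4, 3.3]
opening: 0.46
```

Call:
drive_tool:
  commands:
    - {"dx":0,"dy":0.5,"dz":0,"yaw":0}
    - {"dx":0,"dy":0,"dz":0,"yaw":0}
    - {"dx":0,"dy":0,"dz":0,"yaw":0}

```text
t: 18.0
eef_pos: [571.0, 104.4, 53.0]
tcp_rot: [-3.14, 0.001, 1.603]
ft_force: [-5.4, -5.9, 3.8]
opening: 0.461
```

Call:
drive_tool:
  commands:
    - {"dx":0,"dy":0.5,"dz":0,"yaw":0}
    - {"dx":0,"dy":0,"dz":0,"yaw":0}
    - {"dx":0,"dy":0,"dz":0,"yaw":0}

```text
t: 18.25
eef_pos: [570.9, 104.9, 53.0]
tcp_rot: [-3.14, 0.001, 1.603]
ft_force: [-5.5, -5.9, 4.0]
opening: 0.46
```

Call:
drive_tool:
  commands:
    - {"dx":0,"dy":0.5,"dz":0,"yaw":0}
    - {"dx":0,"dy":0.5,"dz":0,"yaw":0}
    - {"dx":0,"dy":0,"dz":0,"yaw":0}

```text
t: 18.5
eef_pos: [570.9, 105.9, 53.0]
tcp_rot: [-3.14, 0.001, 1.603]
ft_force: [-5.4, -6.6, 4.0]
opening: 0.462
```

Call:
drive_tool:
  commands:
    - {"dx":0,"dy":0.5,"dz":0,"yaw":0}
    - {"dx":0,"dy":0,"dz":0,"yaw":0}
    - {"dx":0,"dy":0,"dz":0,"yaw":0}

```text
t: 18.75
eef_pos: [570.9, 106.3, 53.0]
tcp_rot: [-3.14, 0.001, 1.603]
ft_force: [-5.3, -6.7, 4.4]
opening: 0.459
```

Call:
drive_tool:
  commands:
    - {"dx":0,"dy":0.5,"dz":0,"yaw":0}
    - {"dx":0,"dy":0,"dz":0,"yaw":0}
    - {"dx":0,"dy":0,"dz":0,"yaw":0}

```text
t: 19.0
eef_pos: [570.9, 106.8, 53.0]
tcp_rot: [-3.14, 0.001, 1.603]
ft_force: [-5.0, -7.9, 3.1]
opening: 0.462
```

Call:
drive_tool:
  commands:
    - {"dx":0,"dy":0.5,"dz":0,"yaw":0}
    - {"dx":0,"dy":0,"dz":0,"yaw":0}
    - {"dx":0,"dy":0,"dz":0,"yaw":0}

```text
t: 19.25
eef_pos: [570.9, 107.3, 53.0]
tcp_rot: [-3.14, 0.001, 1.603]
ft_force: [-5.9, -6.9, 3.4]
opening: 0.461
```

Call:
drive_tool:
  commands:
    - {"dx":0,"dy":0.5,"dz":0,"yaw":0}
    - {"dx":0,"dy":0,"dz":0,"yaw":0}
    - {"dx":0,"dy":0,"dz":0,"yaw":0}

```text
t: 19.5
eef_pos: [570.9, 107.4, 53.0]
tcp_rot: [-3.14, 0.001, 1.603]
ft_force: [-5.6, -11.0, 3.7]
opening: 0.461
```

Call:
drive_tool:
  commands:
    - {"dx":0,"dy":0.5,"dz":0,"yaw":0}
    - {"dx":0,"dy":0,"dz":0,"yaw":0}
    - {"dx":0,"dy":0,"dz":0,"yaw":0}

```text
t: 19.75
eef_pos: [570.9, 107.5, 53.0]
tcp_rot: [-3.14, 0.002, 1.603]
ft_force: [-5.7, -14.2, 4.9]
opening: 0.461
```

Call:
drive_tool:
  commands:
    - {"dx":0,"dy":0.5,"dz":0,"yaw":0}
    - {"dx":0,"dy":0,"dz":0,"yaw":0}
    - {"dx":0,"dy":0,"dz":0,"yaw":0}

```text
t: 20.0
eef_pos: [570.9, 107.6, 53.1]
tcp_rot: [-3.14, 0.002, 1.603]
ft_force: [-5.8, -16.8, 5.4]
opening: 0.462
```

Run:
```python
from h import *
for i in range(4):
    im=snap('side','s10.png');s=env.state();print(s['eef_pos'],s['tcp_rot'],s['ft_force'],s['moment'])
```

```text
[570.85303508 107.61045806  53.07932616] [-3.13964079e+00  2.31719462e-03  1.60305765e+00] [ -5.65039592 -17.86587803   5.76206266] [-3.10421796  1.15615413 -0.15555921]
[570.85872642 107.60777319  53.07414114] [-3.13963250e+00  2.31514643e-03  1.60306573e+00] [ -5.67544471 -15.87141482   5.73127334] [-2.9955402   1.14927486 -0.10575446]
[570.86440596 107.6327635   53.06796742] [-3.13964766e+00  2.25975112e-03  1.60303445e+00] [ -6.62363755 -16.29824527   5.90160431] [-3.00288553  1.21257993 -0.13724674]
[570.8667789  107.6298216   53.07724768] [-3.13966959e+00  2.29648982e-03  1.60312309e+00] [ -5.78348228 -15.07787275   4.74535964] [-3.05230074  1.14066266 -0.12859022]
```

Call:
drive_tool:
  commands:
    - {"dx":0,"dy":-0.8,"dz":0,"yaw":-0.15}
    - {"dx":0.3,"dy":0,"dz":0,"yaw":-0.15}
    - {"dx":0,"dy":0,"dz":0,"yaw":0}
    - {"dx":0,"dy":0,"dz":0,"yaw":0}

```text
t: 20.53
eef_pos: [570.8, 107.6, 53.0]
tcp_rot: [-3.139, 0.002, 1.599]
ft_force: [-7.3, -11.3, 5.7]
opening: 0.459
```

```bash
cat > st.py <<'E'
from h import *
np.set_printoptions(precision=3,suppress=True)
L=[]
for i in range(4):
    env.read_camera('side');s=env.state();L.append(np.r_[s['eef_pos'],s['tcp_rot'][2],s['ft_force'],s['moment']])
print(np.mean(L,0))
E
python3 st.py
```

```text
[570.823 107.533  53.011   1.599  -7.208 -10.852   5.659  -1.898   1.334
   0.323]
```

Call:
drive_tool:
  commands:
    - {"dx":0,"dy":0,"dz":0,"yaw":0.15}
    - {"dx":0,"dy":0,"dz":0,"yaw":0}
    - {"dx":0,"dy":0,"dz":0,"yaw":0}

```text
t: 20.98
eef_pos: [570.9, 107.5, 53.0]
tcp_rot: [-3.139, 0.002, 1.601]
ft_force: [-7.5, -11.1, 5.1]
opening: 0.466
```

```bash
python3 st.py
```

```text
[570.864 107.528  53.012   1.601  -7.647 -10.982   5.586  -1.915   1.349
   0.095]
```

Call:
drive_tool:
  commands:
    - {"dx":0,"dy":0,"dz":0,"yaw":0}
    - {"dx":0,"dy":0,"dz":0,"yaw":0}
    - {"dx":0,"dy":0,"dz":0,"yaw":0}
    - {"dx":0,"dy":0,"dz":0,"yaw":0}
  grip: 0.62

```text
t: 21.52
eef_pos: [572.2, 109.0, 53.1]
tcp_rot: [3.141, -0.0, 1.6]
ft_force: [-0.1, 0.2, 0.9]
opening: 0.609
```

```bash
python3 st.py
```

```text
[572.01  108.992  53.122   1.6     0.089   0.123  -0.276  -0.041  -0.105
   0.015]
```

Call:
drive_tool:
  commands:
    - {"dx":-1,"dy":-1,"dz":4,"yaw":0}
    - {"dx":0,"dy":0,"dz":15,"yaw":0}
    - {"dx":0,"dy":0,"dz":30,"yaw":0}
    - {"dx":0,"dy":0,"dz":38,"yaw":0}
    - {"dx":0,"dy":0,"dz":38,"yaw":0}

```text
t: 22.13
eef_pos: [570.2, 107.8, 179.4]
tcp_rot: [-3.14, 0.0, 1.6]
ft_force: [0.6, 0.7, 0.9]
opening: 0.62
```

Call:
drive_tool:
  commands:
    - {"dx":0,"dy":0,"dz":36,"yaw":0}
    - {"dx":0,"dy":0,"dz":32,"yaw":0}
    - {"dx":0,"dy":0,"dz":20,"yaw":0}
    - {"dx":0,"dy":0,"dz":10,"yaw":0}

```text
t: 22.47
eef_pos: [571.3, 107.9, 279.6]
tcp_rot: [3.137, -0.0, 1.6]
ft_force: [-0.1, 0.5, 0.5]
opening: 0.62
```

Run:
```python
from h import *
from model import *
im=snap('side','s11.png');s=env.state();print(s['eef_pos'],s['tcp_rot'],s['ft_force'])
x0,y0,x1,y1=250,190,350,270;k=7.5
o=cv2.resize(cv2.imread('pics/s11.png')[y0:y1,x0:x1],(750,600),interpolation=2)
cv2.imwrite('pics/c11.png',o)
snap('top','t11.png')
o=cv2.resize(cv2.imread('pics/t11.png')[150:260,240:400],(800,550),interpolation=2)
cv2.imwrite('pics/c11t.png',o)
```

```text
[571.40173563 107.94271173 279.72070912] [ 3.13658624e+00 -2.38125972e-04  1.60042936e+00] [-0.17160112 -0.52669345  1.05707687]
```

View pics/c11.png

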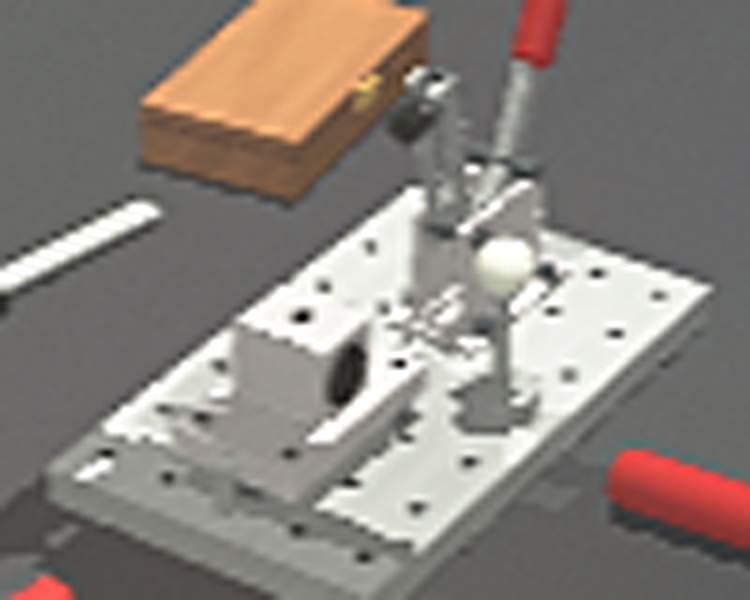

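View pics/c11t.png

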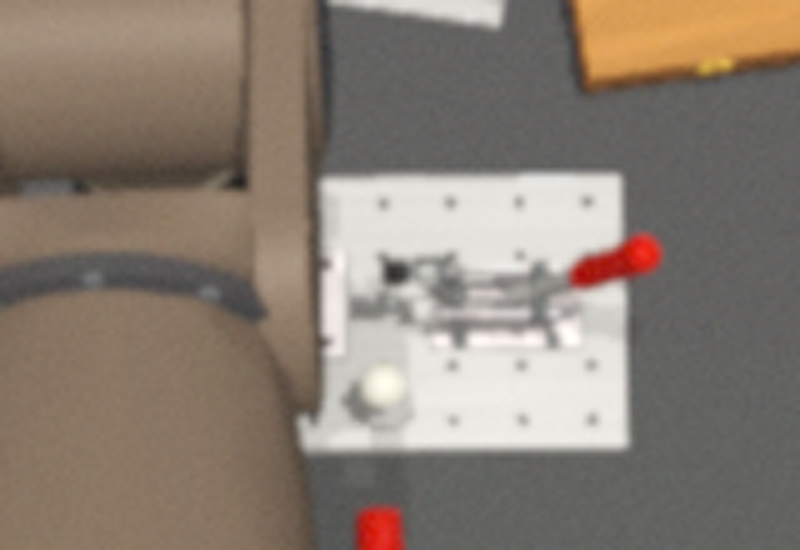

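Call:
drive_tool:
  commands:
    - {"dx":1,"dy":-30,"dz":0,"yaw":0}
    - {"dx":1,"dy":-38,"dz":0,"yaw":0}
    - {"dx":1,"dy":-40,"dz":0,"yaw":0}
    - {"dx":1,"dy":-40,"dz":0,"yaw":0}
    - {"dx":1,"dy":-30,"dz":0,"yaw":0}
  grip: 0.45

```text
t: 22.98
eef_pos: [575.0, -72.6, 273.9]
tcp_rot: [-3.139, -0.001, 1.6]
ft_force: [0.6, 0.5, 0.1]
opening: 0.451
```

Call:
drive_tool:
  commands:
    - {"dx":0,"dy":-14,"dz":-10,"yaw":0}
    - {"dx":0,"dy":-4,"dz":-20,"yaw":0}
    - {"dx":0,"dy":0,"dz":-20,"yaw":0}
    - {"dx":0,"dy":0,"dz":-10,"yaw":0}
    - {"dx":0,"dy":0,"dz":0,"yaw":0}

```text
t: 23.4
eef_pos: [574.5, -87.4, 212.5]
tcp_rot: [-3.136, -0.002, 1.601]
ft_force: [0.2, 0.2, -0.5]
opening: 0.448
```

Run:
```python
from h import *
im=snap('side','s12.png');s=env.state();print(s['eef_pos'],s['tcp_rot'],s['ft_force'],s['opening'])
snap('top','t12.png')
a=cv2.resize(cv2.imread('pics/s12.png')[130:260,260:390],(400,400),interpolation=2)
b=cv2.resize(cv2.imread('pics/t12.png')[150:280,280:410],(400,400),interpolation=2)
cv2.imwrite('pics/c12.png',np.hstack([a,b]))
```

```text
[575.21303074 -87.41794196 214.36140712] [-3.13837027e+00 -1.09620871e-03  1.60085776e+00] [0.34782875 0.10864342 0.20188896] 0.4505216651633076
```

View pics/c12.png

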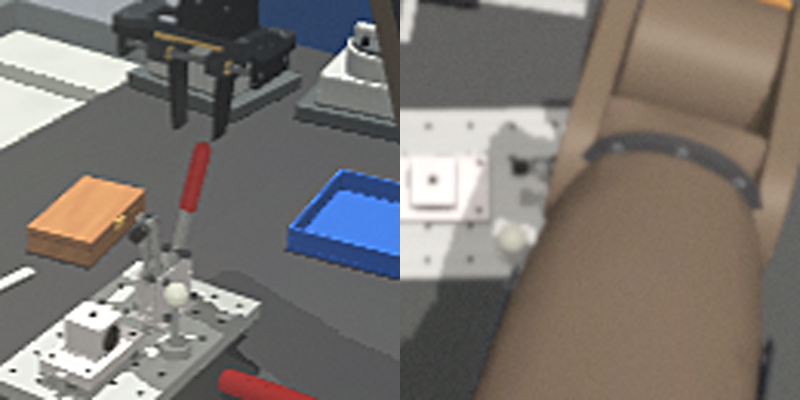

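Call:
drive_tool:
  commands:
    - {"dx":1.5,"dy":0,"dz":-18,"yaw":0}
    - {"dx":0,"dy":0,"dz":-22,"yaw":0}
    - {"dx":0,"dy":0,"dz":-20,"yaw":0}
    - {"dx":0,"dy":0,"dz":-14,"yaw":0}
    - {"dx":0,"dy":0,"dz":0,"yaw":0}

```text
t: 23.92
eef_pos: [576.7, -87.5, 140.5]
tcp_rot: [-3.139, -0.001, 1.601]
ft_force: [-0.1, 0.9, -0.6]
opening: 0.45
```

Call:
drive_tool:
  commands:
    - {"dx":0,"dy":0,"dz":0,"yaw":0}
    - {"dx":0,"dy":0,"dz":0,"yaw":0}
    - {"dx":0,"dy":0,"dz":0,"yaw":0}
    - {"dx":0,"dy":0,"dz":0,"yaw":0}
    - {"dx":0,"dy":0,"dz":0,"yaw":0}
  grip: 0.1

```text
t: 24.33
eef_pos: [576.9, -88.3, 143.1]
tcp_rot: [-3.141, 0.001, 1.601]
ft_force: [-4.8, 0.4, 4.3]
opening: 0.195
```

Call:
drive_tool:
  commands:
    - {"dx":0,"dy":0,"dz":0,"yaw":0}
    - {"dx":0,"dy":0,"dz":0,"yaw":0}

```text
t: 24.5
eef_pos: [576.9, -88.3, 143.1]
tcp_rot: [-3.141, 0.0, 1.6]
ft_force: [-3.5, -0.9, 6.7]
opening: 0.193
```

Call:
drive_tool:
  commands:
    - {"dx":-0.3,"dy":-5.9,"dz":-3,"yaw":0}
    - {"dx":0.2,"dy":-5.6,"dz":-3.5,"yaw":0}
    - {"dx":0.2,"dy":-5.4,"dz":-3.9,"yaw":0}
    - {"dx":0.2,"dy":-5.1,"dz":-4.3,"yaw":0}
    - {"dx":0,"dy":0,"dz":0,"yaw":0}

```text
t: 24.92
eef_pos: [577.7, -111.4, 128.2]
tcp_rot: [3.141, 0.001, 1.6]
ft_force: [-2.7, -4.4, 5.4]
opening: 0.197
```

Call:
drive_tool:
  commands:
    - {"dx":0.2,"dy":-4.7,"dz":-4.7,"yaw":0}
    - {"dx":0.1,"dy":-4.4,"dz":-5,"yaw":0}
    - {"dx":0.1,"dy":-4,"dz":-5.3,"yaw":0}
    - {"dx":0.1,"dy":-3.6,"dz":-5.6,"yaw":0}
    - {"dx":0,"dy":0,"dz":0,"yaw":0}

```text
t: 25.33
eef_pos: [578.2, -128.2, 107.1]
tcp_rot: [3.141, 0.001, 1.6]
ft_force: [-1.3, -7.0, 3.0]
opening: 0.195
```

Call:
drive_tool:
  commands:
    - {"dx":0.1,"dy":-2.9,"dz":-5.8,"yaw":0}
    - {"dx":0.1,"dy":-2.5,"dz":-6,"yaw":0}
    - {"dx":0.1,"dy":-1.5,"dz":-4.2,"yaw":0}
    - {"dx":0,"dy":-1.2,"dz":-4.2,"yaw":0}
    - {"dx":0,"dy":0,"dz":0,"yaw":0}

```text
t: 25.75
eef_pos: [578.4, -136.2, 86.9]
tcp_rot: [3.141, 0.001, 1.6]
ft_force: [-2.1, -7.3, 2.6]
opening: 0.194
```

Call:
drive_tool:
  commands:
    - {"dx":0,"dy":-0.8,"dz":-3.5,"yaw":0}
    - {"dx":0,"dy":-0.8,"dz":-3.5,"yaw":0}
    - {"dx":0,"dy":-0.5,"dz":-4,"yaw":0}
    - {"dx":0,"dy":-0.5,"dz":-4,"yaw":0}
    - {"dx":0,"dy":0,"dz":0,"yaw":0}

```text
t: 26.17
eef_pos: [578.6, -138.7, 72.2]
tcp_rot: [3.141, 0.001, 1.6]
ft_force: [-2.7, -7.1, 3.7]
opening: 0.193
```

Call:
drive_tool:
  commands:
    - {"dx":0,"dy":0.5,"dz":-3,"yaw":0}
    - {"dx":0,"dy":0.5,"dz":-3,"yaw":0}
    - {"dx":0,"dy":0,"dz":-3,"yaw":0}
    - {"dx":0,"dy":0,"dz":-1,"yaw":0}
    - {"dx":0,"dy":0,"dz":0,"yaw":0}

```text
t: 26.58
eef_pos: [578.5, -137.9, 62.3]
tcp_rot: [3.141, 0.002, 1.6]
ft_force: [-1.9, -9.2, 2.3]
opening: 0.19
```

Call:
drive_tool:
  commands:
    - {"dx":0,"dy":0,"dz":-1,"yaw":0}
    - {"dx":0,"dy":0,"dz":-1,"yaw":0}
    - {"dx":0,"dy":0,"dz":0,"yaw":0}

```text
t: 26.83
eef_pos: [578.5, -137.8, 60.4]
tcp_rot: [3.141, 0.002, 1.6]
ft_force: [-3.3, -8.6, 1.3]
opening: 0.192
```

Run:
```python
from h import *
im=snap('side','s13.png');s=env.state();print(s['eef_pos'],s['tcp_rot'],s['ft_force'],s['opening'])
a=cv2.resize(cv2.imread('pics/s13.png')[160:270,260:370],(600,600),interpolation=2)
cv2.imwrite('pics/c13.png',a)
```

```text
[ 578.52191172 -137.78707586   60.37734207] [3.14068863e+00 1.53181741e-03 1.60021738e+00] [-3.23093481 -7.75124078  1.96810282] 0.19394532883254129
```

View pics/c13.png

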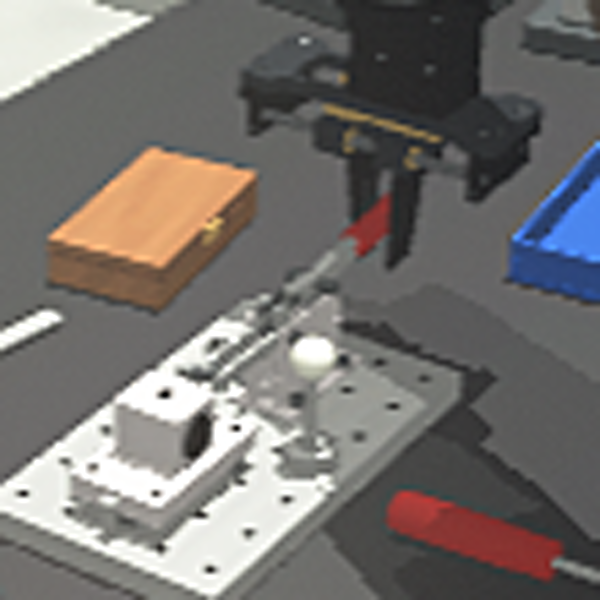

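```bash
cat > hov.py <<'E'
from h import *
from model import *
import sys
fn,out=sys.argv[1:3]
x0,y0,w,k=270,160,80,7.5
o=cv2.resize(cv2.imread(fn)[y0:y0+w,x0:x0+w],(600,600),interpolation=2)
f=T(571.5,36.8,1.87)
for a,c in[(0,(0,255,0)),(.15,(255,255,0)),(.3,(255,0,255))]:
    L=f([(0,-88-r*np.cos(a),82+r*np.sin(a)) for r in(0,43,121)])
    p=((proj('side',L)-[x0,y0]+.5)*k).round().astype(int)
    cv2.polylines(o,[p],False,c,1)
    for q in p: cv2.circle(o,tuple(int(v) for v in q),3,c,1)
cv2.imwrite(out,o)
E
python3 hov.py pics/s13.png pics/c13o.png
```

```text
(no output)
```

View pics/c13o.png

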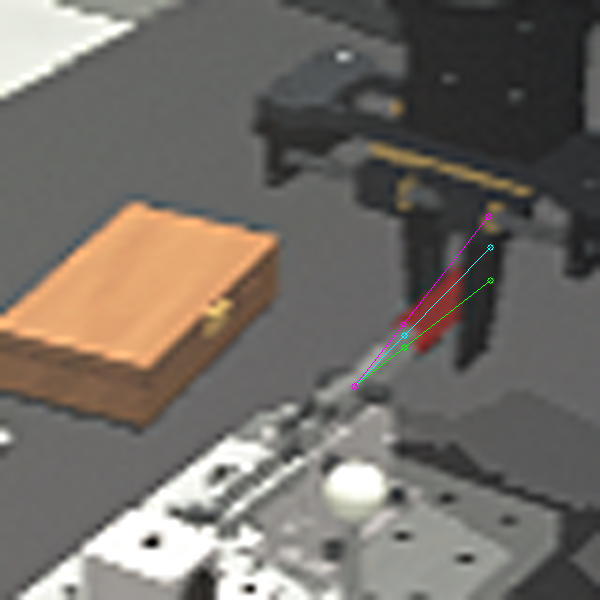

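Call:
drive_tool:
  commands:
    - {"dx":0,"dy":0,"dz":0,"yaw":0}
    - {"dx":0,"dy":0,"dz":0,"yaw":0}
    - {"dx":0,"dy":0,"dz":0,"yaw":0}
  grip: 0.45

```text
t: 27.13
eef_pos: [578.6, -136.5, 59.9]
tcp_rot: [3.141, 0.0, 1.6]
ft_force: [-0.6, 0.6, 0.5]
opening: 0.352
```

Call:
drive_tool:
  commands:
    - {"dx":0,"dy":0,"dz":15,"yaw":0}
    - {"dx":0,"dy":0,"dz":25,"yaw":0}
    - {"dx":0,"dy":0,"dz":25,"yaw":0}
    - {"dx":0,"dy":0,"dz":15,"yaw":0}

```text
t: 27.47
eef_pos: [579.0, -136.5, 142.0]
tcp_rot: [3.139, 0.001, 1.601]
ft_force: [0.5, -0.5, -0.3]
opening: 0.451
```

Call:
drive_tool:
  commands:
    - {"dx":0,"dy":0,"dz":0,"yaw":0}
    - {"dx":0,"dy":0,"dz":0,"yaw":0}
    - {"dx":0,"dy":0,"dz":0,"yaw":0}
    - {"dx":0,"dy":0,"dz":0,"yaw":0}
    - {"dx":0,"dy":0,"dz":0,"yaw":0}
  grip: 0.0

```text
t: 27.88
eef_pos: [578.0, -136.4, 138.5]
tcp_rot: [-3.14, -0.001, 1.6]
ft_force: [-0.2, -0.7, -0.1]
opening: 0.158
```

```bash
python3 - <<'E'
from h import *
im=snap('side','s14.png');s=env.state();print(s['eef_pos'],s['tcp_rot'],s['ft_force'],s['opening'])
E
python3 hov.py pics/s14.png pics/c14o.png
```

```text
[ 578.08699895 -136.41668152  138.63343925] [-3.14020448e+00 -5.96002859e-04  1.60032555e+00] [ 0.08849262  0.44197696 -0.5927795 ] 0.11711198600554261
```

View pics/c14o.png

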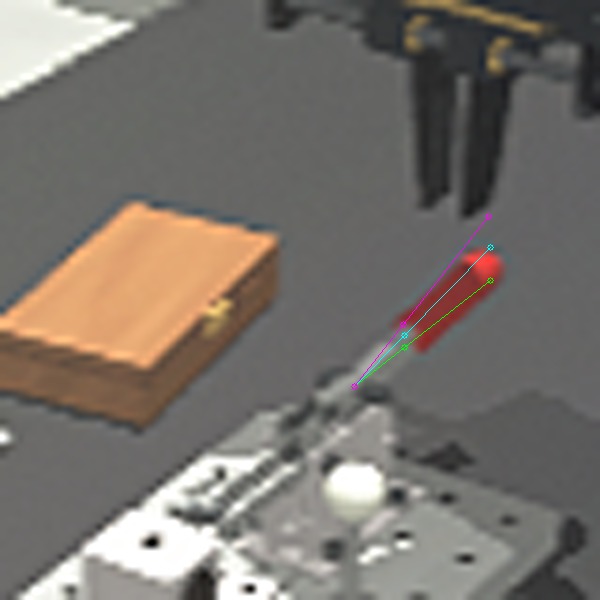

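Call:
drive_tool:
  commands:
    - {"dx":0,"dy":0,"dz":-8,"yaw":0}
    - {"dx":0,"dy":0,"dz":-12,"yaw":0}
    - {"dx":0,"dy":0,"dz":-10,"yaw":0}
    - {"dx":0,"dy":0,"dz":-4,"yaw":0}
    - {"dx":0,"dy":0,"dz":0,"yaw":0}

```text
t: 28.35
eef_pos: [577.8, -136.4, 104.1]
tcp_rot: [-3.139, -0.001, 1.6]
ft_force: [0.5, 0.6, -0.6]
opening: 0.005
```

Call:
drive_tool:
  commands:
    - {"dx":0,"dy":0,"dz":-2,"yaw":0}
    - {"dx":0,"dy":0,"dz":-2,"yaw":0}
    - {"dx":0,"dy":0,"dz":-1,"yaw":0}
    - {"dx":0,"dy":0,"dz":0,"yaw":0}

```text
t: 28.68
eef_pos: [578.4, -136.5, 100.6]
tcp_rot: [3.141, 0.0, 1.6]
ft_force: [0.1, 0.4, 0.2]
opening: 0.005
```

Call:
drive_tool:
  commands:
    - {"dx":0,"dy":0,"dz":-2,"yaw":0}
    - {"dx":0,"dy":0,"dz":-2,"yaw":0}
    - {"dx":0,"dy":0,"dz":0,"yaw":0}

```text
t: 28.93
eef_pos: [578.2, -136.5, 96.3]
tcp_rot: [-3.141, -0.0, 1.6]
ft_force: [-0.1, -0.5, 0.6]
opening: 0.007
```

Call:
drive_tool:
  commands:
    - {"dx":0,"dy":0,"dz":-1,"yaw":0}
    - {"dx":0,"dy":0,"dz":-1,"yaw":0}
    - {"dx":0,"dy":0,"dz":0,"yaw":0}

```text
t: 29.18
eef_pos: [578.3, -136.5, 94.4]
tcp_rot: [-3.141, -0.0, 1.6]
ft_force: [0.4, -0.2, -0.7]
opening: 0.001
```

Call:
drive_tool:
  commands:
    - {"dx":0,"dy":0,"dz":-1,"yaw":0}
    - {"dx":0,"dy":0,"dz":-1,"yaw":0}
    - {"dx":0,"dy":0,"dz":0,"yaw":0}

```text
t: 29.43
eef_pos: [578.3, -136.5, 92.4]
tcp_rot: [-3.141, -0.0, 1.6]
ft_force: [0.5, 0.4, -0.2]
opening: 0.003
```

Call:
drive_tool:
  commands:
    - {"dx":0,"dy":0,"dz":-1,"yaw":0}
    - {"dx":0,"dy":0,"dz":-1,"yaw":0}
    - {"dx":0,"dy":0,"dz":0,"yaw":0}

```text
t: 29.68
eef_pos: [578.5, -136.6, 91.5]
tcp_rot: [3.141, 0.0, 1.6]
ft_force: [-3.0, 0.4, 10.0]
opening: 0.008
```

Call:
drive_tool:
  commands:
    - {"dx":0,"dy":0,"dz":-1,"yaw":0}
    - {"dx":0,"dy":0,"dz":-1,"yaw":0}
    - {"dx":0,"dy":0,"dz":0,"yaw":0}

```text
t: 29.93
eef_pos: [578.6, -136.6, 91.2]
tcp_rot: [3.14, 0.001, 1.601]
ft_force: [-7.4, 1.9, 26.7]
opening: 0.003
```

Call:
drive_tool:
  commands:
    - {"dx":0,"dy":0,"dz":5,"yaw":0}
    - {"dx":0,"dy":0,"dz":20,"yaw":0}
    - {"dx":0,"dy":0,"dz":35,"yaw":0}
    - {"dx":0,"dy":0,"dz":38,"yaw":0}
    - {"dx":0,"dy":0,"dz":38,"yaw":0}

```text
t: 30.35
eef_pos: [578.0, -136.4, 225.9]
tcp_rot: [-3.141, -0.0, 1.6]
ft_force: [0.2, -0.8, -0.1]
opening: 0.004
```

Call:
drive_tool:
  commands:
    - {"dx":0,"dy":5,"dz":36,"yaw":0}
    - {"dx":-4,"dy":25,"dz":25,"yaw":0}
    - {"dx":-5,"dy":36,"dz":10,"yaw":-2}
    - {"dx":-5,"dy":40,"dz":0,"yaw":-2}
    - {"dx":-5,"dy":40,"dz":0,"yaw":-2}
  grip: 0.4

```text
t: 30.77
eef_pos: [559.1, 10.6, 296.5]
tcp_rot: [3.14, 0.0, 1.493]
ft_force: [0.1, 0.3, 0.0]
opening: 0.296
```

Call:
drive_tool:
  commands:
    - {"dx":-5,"dy":40,"dz":0,"yaw":-2}
    - {"dx":-5,"dy":40,"dz":0,"yaw":-2}
    - {"dx":-5,"dy":40,"dz":0,"yaw":0}
    - {"dx":-5,"dy":40,"dz":0,"yaw":0}
    - {"dx":-5,"dy":40,"dz":0,"yaw":0}

```text
t: 31.18
eef_pos: [533.7, 211.4, 295.7]
tcp_rot: [3.141, -0.0, 1.426]
ft_force: [0.9, -0.1, 0.1]
opening: 0.399
```

Run:
```python
from h import *
from model import *
im=snap('side','s15.png');s=env.state();print(s['eef_pos'],s['tcp_rot'],s['ft_force'],s['opening'])
snap('top','t15.png')
a=cv2.resize(cv2.imread('pics/s15.png')[180:280,250:350],(600,600),interpolation=2)
cv2.imwrite('pics/c15.png',a)
o=cv2.resize(cv2.imread('pics/t15.png')[160:260,250:390],(770,550),interpolation=2)
cv2.imwrite('pics/c15t.png',o)
```

```text
[532.61314993 217.03748043 295.62644961] [-3.14124434e+00 -2.14913061e-03  1.42878064e+00] [-2.59761934  3.28396401 -1.19597273] 0.39818366410224026
```

View pics/c15.png

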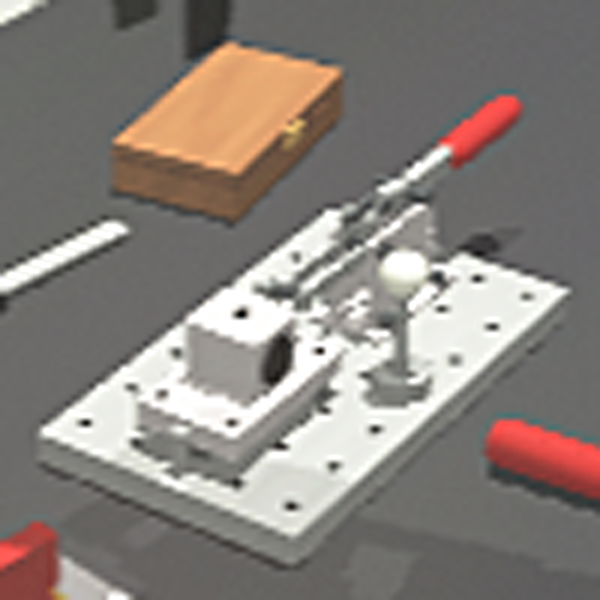

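View pics/c15t.png

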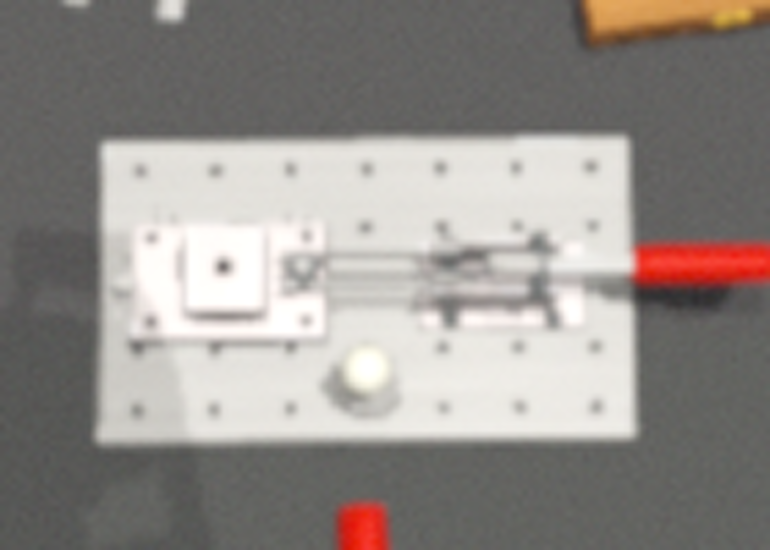

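```bash
cat > chk.py <<'E'
import fit
from fit import *
fit.im=cv2.imread('pics/t15.png')
rect(20,(470,670,-130,200),4,white(130),'fix')
from model import *
im=cv2.imread('pics/t15.png');x0,y0,k=262,190,12
o=cv2.resize(im[y0:y0+45,x0:x0+62],None,fx=k,fy=k,interpolation=2)
f=T(*FIX)
def dr(P,c): cv2.polylines(o,[((proj('top',f(P))-[x0,y0]+.5)*k).round().astype(int)],True,c,1)
dr([(x,y+70,48) for x,y,_ in box(30,50,0)],(255,0,255)); dr([(x,y+70,84) for x,y,_ in box(22,20,0)],(0,160,0))
for x,y in[(35,35),(35,105),(0,125)]: dr(circ(x,y,44,5),(255,0,0))
cv2.imwrite('pics/c15o.png',o)
E
python3 chk.py | tail -1
```

```text
fix centre [571.75  36.36] sides [283.23 165.   281.63 162.89] ang [2.19 1.81 1.76 2.37]
```

View pics/c15o.png

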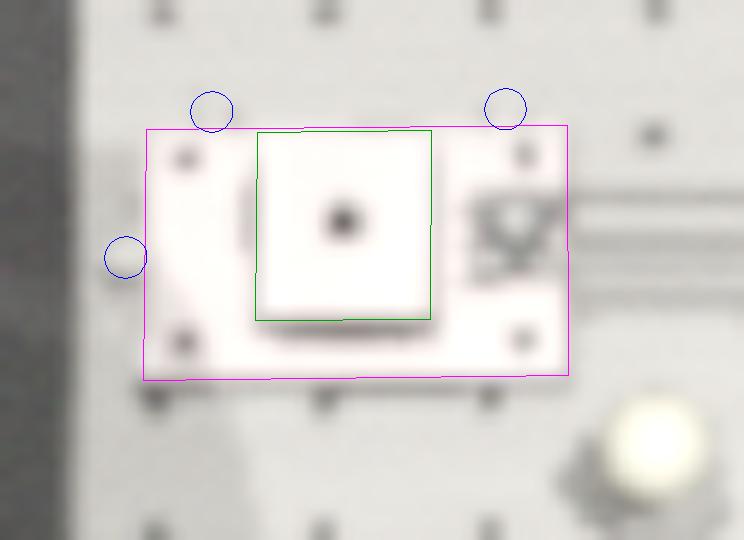

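Call:
drive_tool:
  commands:
    - {"dx":-3,"dy":30,"dz":-10,"yaw":0}
    - {"dx":-4,"dy":32,"dz":-15,"yaw":0}
    - {"dx":-4,"dy":32,"dz":-20,"yaw":0}
    - {"dx":-4,"dy":26,"dz":-25,"yaw":0}
    - {"dx":-4,"dy":16,"dz":-30,"yaw":0}

```text
t: 31.7
eef_pos: [515.5, 347.5, 195.5]
tcp_rot: [3.139, -0.002, 1.427]
ft_force: [1.0, 0.3, -0.1]
opening: 0.401
```

Call:
drive_tool:
  commands:
    - {"dx":-2,"dy":8,"dz":-25,"yaw":0}
    - {"dx":0,"dy":0,"dz":-18,"yaw":0}
    - {"dx":0,"dy":0,"dz":-6,"yaw":0}
    - {"dx":0,"dy":0,"dz":0,"yaw":0}
    - {"dx":0,"dy":0,"dz":0,"yaw":0}

```text
t: 32.12
eef_pos: [514.0, 353.1, 147.4]
tcp_rot: [3.141, -0.0, 1.425]
ft_force: [0.6, -1.2, 0.2]
opening: 0.4
```

```bash
python3 st.py
```

```text
[514.118 353.275 148.018   1.425   0.003  -0.581   0.197  -0.013  -0.085
  -0.007]
```

Call:
drive_tool:
  commands:
    - {"dx":-2.5,"dy":5,"dz":0,"yaw":0}
    - {"dx":-2.4,"dy":5.3,"dz":-4,"yaw":0}
    - {"dx":0,"dy":0,"dz":-16,"yaw":0}
    - {"dx":0,"dy":0,"dz":-10,"yaw":0}
    - {"dx":0,"dy":0,"dz":0,"yaw":0}

```text
t: 32.73
eef_pos: [507.4, 363.6, 114.4]
tcp_rot: [-3.139, 0.002, 1.426]
ft_force: [-1.0, 0.4, -0.6]
opening: 0.399
```

```bash
python3 st.py;  python3 - <<'E'
from h import *
snap('side','s16.png')
a=cv2.imread('pics/s16.png')[200:350,200:350]
cv2.imwrite('pics/c16.png',cv2.resize(a,(600,600),interpolation=2))
E
```

```text
[508.363 363.867 116.434   1.426   0.153  -0.195   0.41   -0.003  -0.094
   0.009]
```

View pics/c16.png

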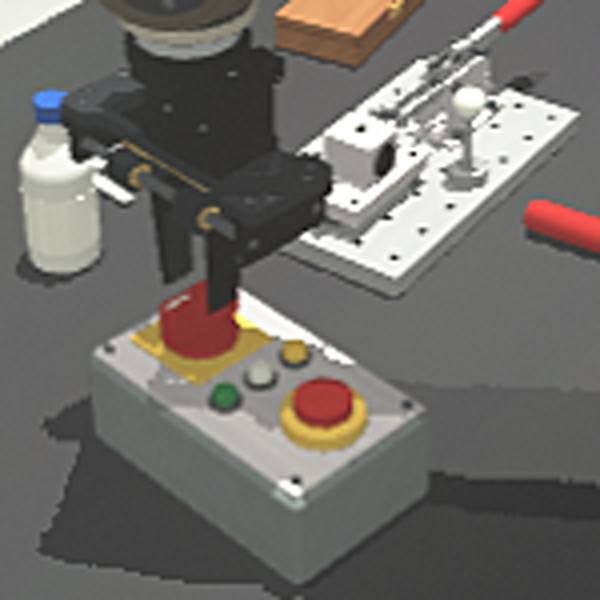

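Call:
drive_tool:
  commands:
    - {"dx":0.5,"dy":0,"dz":-10,"yaw":0}
    - {"dx":0,"dy":0,"dz":-9,"yaw":0}
    - {"dx":0,"dy":0,"dz":-5,"yaw":0}
    - {"dx":0,"dy":0,"dz":0,"yaw":0}
    - {"dx":0,"dy":0,"dz":0,"yaw":0}

```text
t: 33.4
eef_pos: [508.8, 363.6, 92.0]
tcp_rot: [-3.141, 0.001, 1.426]
ft_force: [0.5, -0.2, 0.7]
opening: 0.4
```

Call:
drive_tool:
  commands:
    - {"dx":0,"dy":0,"dz":0,"yaw":0}
    - {"dx":0,"dy":0,"dz":0,"yaw":0}
    - {"dx":0,"dy":0,"dz":0,"yaw":0}
    - {"dx":0,"dy":0,"dz":0,"yaw":0}
    - {"dx":0,"dy":0,"dz":0,"yaw":0}
  grip: 0.2

```text
t: 33.82
eef_pos: [509.1, 363.8, 92.8]
tcp_rot: [3.141, -0.0, 1.426]
ft_force: [0.2, 0.6, 0.2]
opening: 0.206
```

Turn back by −90°.

Call:
drive_tool:
  commands:
    - {"dx":0,"dy":0,"dz":0,"yaw":-5}
    - {"dx":0,"dy":0,"dz":0,"yaw":-6}
    - {"dx":0,"dy":0,"dz":0,"yaw":-7}
    - {"dx":0,"dy":0,"dz":0,"yaw":-7}
    - {"dx":0,"dy":0,"dz":0,"yaw":-7}

```text
t: 34.23
eef_pos: [510.5, 364.2, 92.9]
tcp_rot: [3.14, -0.003, 0.862]
ft_force: [7.2, 1.2, -3.2]
opening: 0.205
```

Call:
drive_tool:
  commands:
    - {"dx":0,"dy":0,"dz":0,"yaw":-7}
    - {"dx":0,"dy":0,"dz":0,"yaw":-7}
    - {"dx":0,"dy":0,"dz":0,"yaw":-7}
    - {"dx":0,"dy":0,"dz":0,"yaw":-7}
    - {"dx":0,"dy":0,"dz":0,"yaw":-7}

```text
t: 34.65
eef_pos: [509.3, 363.7, 92.8]
tcp_rot: [3.142, -0.001, 0.25]
ft_force: [-0.2, -0.1, -1.1]
opening: 0.202
```

Call:
drive_tool:
  commands:
    - {"dx":0,"dy":0,"dz":0,"yaw":-7}
    - {"dx":0,"dy":0,"dz":0,"yaw":-7}
    - {"dx":0,"dy":0,"dz":0,"yaw":-6}
    - {"dx":0,"dy":0,"dz":0,"yaw":-3}
    - {"dx":0,"dy":0,"dz":0,"yaw":0}

```text
t: 35.07
eef_pos: [509.0, 363.8, 92.7]
tcp_rot: [3.142, -0.0, -0.147]
ft_force: [-0.2, 0.1, 0.7]
opening: 0.202
```

Call:
drive_tool:
  commands:
    - {"dx":0,"dy":0,"dz":0,"yaw":0}
    - {"dx":0,"dy":0,"dz":0,"yaw":0}
    - {"dx":0,"dy":0,"dz":0,"yaw":0}
  grip: 0.4

```text
t: 35.32
eef_pos: [509.0, 363.8, 92.6]
tcp_rot: [3.142, -0.0, -0.144]
ft_force: [-0.1, -0.1, 0.1]
opening: 0.352
```

Call:
drive_tool:
  commands:
    - {"dx":0,"dy":0,"dz":15,"yaw":0}
    - {"dx":0,"dy":0,"dz":30,"yaw":0}
    - {"dx":0,"dy":0,"dz":38,"yaw":0}
    - {"dx":0,"dy":-5,"dz":38,"yaw":0}
    - {"dx":0,"dy":-25,"dz":30,"yaw":0}

```text
t: 35.73
eef_pos: [509.1, 335.6, 246.3]
tcp_rot: [-3.14, -0.002, -0.142]
ft_force: [-0.2, -0.2, 0.3]
opening: 0.399
```

Call:
drive_tool:
  commands:
    - {"dx":0,"dy":-35,"dz":20,"yaw":0}
    - {"dx":0,"dy":-38,"dz":10,"yaw":0}
    - {"dx":0,"dy":-38,"dz":0,"yaw":0}
    - {"dx":0,"dy":-30,"dz":0,"yaw":0}
    - {"dx":0,"dy":-15,"dz":0,"yaw":0}

```text
t: 36.15
eef_pos: [508.7, 174.9, 274.1]
tcp_rot: [3.141, -0.001, -0.146]
ft_force: [-0.7, 0.6, -1.2]
opening: 0.398
```

```bash
python3 st.py;  python3 - <<'E'
from h import *
snap('side','s17.png');snap('top','t17.png')
a=cv2.imread('pics/s17.png')[170:350,200:380]
cv2.imwrite('pics/c17.png',cv2.resize(a,(600,600),interpolation=2))
E
```

```text
[509.037 176.182 273.931  -0.146   0.103  -0.549   0.126   0.048  -0.007
   0.011]
```

View pics/c17.png

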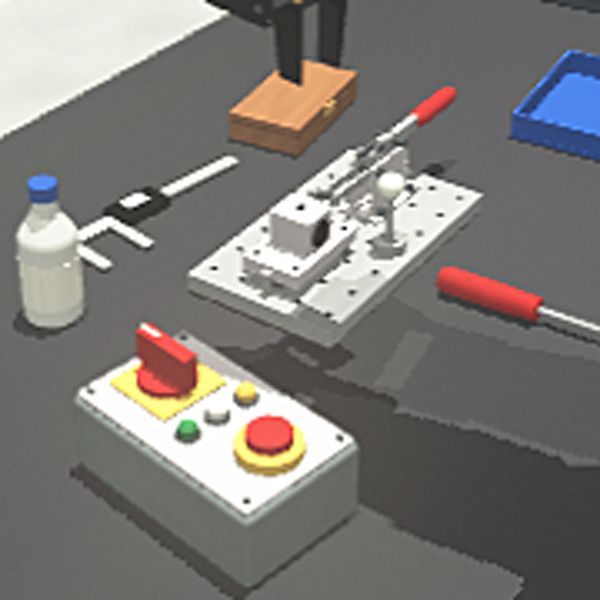

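View pics/t17.png

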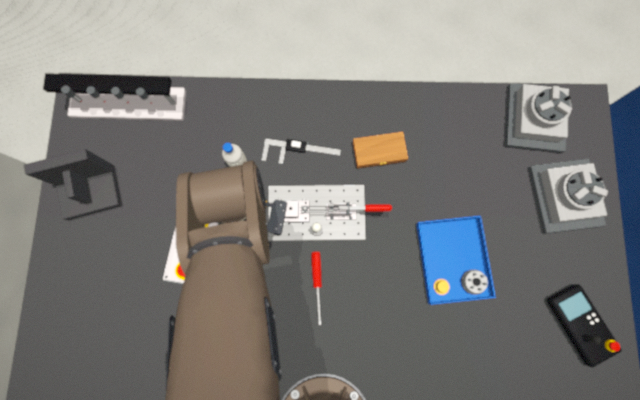

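Isolator handle is back along the console, e-stop up, clamp down on the block, everything else where it was; the gripper hangs free. Handing in.

```bash
python3 -c "
from cell import env
print(env.job_done())"
```

```text
the job is handed in; nothing more can be done
None
```

The job is done and handed in, at about 36 s of the 72 s allowed.

- **Isolator off:** I turned the handle a quarter turn anticlockwise. The side picture showed it lying across the console before I went to the fixture.
- **Block seated:** I took the block by its boss, lowered it onto the rests under light force, then slid it to the side pins and the end pin. I trimmed the yaw until the wrist moment showed load on both side pins. Afterwards the top picture matched the computed home outline to within about a pixel, roughly 2 mm.
- **Clamp locked:** I swung the handle down with the gripper. The last picture of that swing suggested it might still be slightly high, because the handle read about 0.1 rad up and the fingers had slipped a little on the bar. I then pressed from above with closed fingers. They met the bar at its level height and it did not give under 27 N, so it is at its stop. The pictures show the spindle on the flange.
- **Isolator on:** I turned the handle back. The last side picture shows it lying along the console again, with the emergency-stop button up. The other parts look where they were, and the gripper is hanging free.

Two things did not agree perfectly. The pins were met about 1.7 mm (x) and 0.7 mm (y) from where the camera placed them, which is within the stated calibration error. I also had no direct readout of the isolator, clamp or emergency-stop joints, so those states are judged from the pictures and forces only.

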